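# Load watch-movement carriers on their dowel nests and read them in

### The arm

A 6-joint arm with a two-finger parallel gripper is mounted at the origin on the work surface. World frame = base frame: x ahead of the robot, y to its left, z up, the work surface at z = 0. Lengths are in mm, angles in rad, forces in N, time in s.
With the tool pointing down it reaches from about 375 to 925 mm from the base axis. Payload 5.7 kg.
Tool frame: the origin (TCP) lies between the finger pads; the fingertips stand 22 mm ahead of it and the grasp point (between the pads) lies 3 mm ahead of it (env.nose_length is the z of the fingertips in the tool frame, in mm); z points along the fingers, y is the line along which they close (so a half turn about z gives the same grasp; the last joint's range is limited). The gripper opens to 88 mm and grips with 3 to 60 N. Pads are 20 mm wide; open, the fingers measure 115 mm over their backs; the gripper's body (75 mm by 178 mm) begins 61 mm behind the grasp point.
Start: joints at [1.016, 0.359, 1.51, -0, 1.272, -0.115], TCP at [255.443, 542.872, 214.723] pointing down, gripper open.
Joint ranges: [-2.97, 2.97], [-1.01, 2.36], [0.21, 2.38], [-0.96, 4.11], [0.2, 2.71], [-2.98, 2.98]. Speed limits (rad/s): [2.39, 2.39, 3.14, 3.14, 3.14, 3.14].

### API

Orientations are given as a unit quaternion [w, x, y, z].
In Python, from workcell import env gives the robot as it stands. The module is installed in compiled form; this text tells all that it offers.
- The arm moves only by the tool carry_out, never from a script. Its argument "targets" is a list of rows, each a list of 3 entries, a list of its own where there are three numbers: the closure, from 0 (fully open) to 1 (shut), then the shift along the world's x, y, z in mm, then the turn, a rotation vector about the world's x, y, z in rad. A call has 1 to 8 rows; each row shifts and turns the commanded pose from where the row before left it; what a row does not reach is not made up. A row lasts 1/10 s, in which the tool goes at most 50 mm and 8.59 degrees, less where a joint would pass 70% of its speed; a pose out of reach is approached as far as the arm can. A call is refused whole if a number of a shift passes 50 or a number of a turn 0.15, either way. A call with a gripper value outside its range is refused whole. The fingers move at their own pace and stop on an object; the grip force is fixed at half the most. Time passes only in rows, so rows that do not move let the fingers close. It gives the time, the measured TCP pose, the force, the opening and the grip force at its end, in the units of the state.
- env.read_state(): the state, without advancing time (a new reading comes with each control period).
- env.camera(name): name is "side" or "top"; returns (picture, depth): 420x560x3 uint8, red, green, blue; 420x560 float32, mm along the optical axis (not along the pixel's ray), 0 where there is no reading.
- env.camera_model(name): a dict with "fx", "fy", "cx", "cy" (pixels), "world_to_cam" (4x4, takes a point from world to camera coordinates). Camera axes: x right, y down, z forward; pixel columns grow to the right and rows downward; lengths in mm; the calibration is good to about 2 mm. A picture is of the moment at which its call begins. camera_model takes no time and is no camera call.
- env.sign_off(): hands the job in; it is judged then, once.
Trained networks look in the newest picture that a camera, given by its name, has taken for a name from the list of things; names that differ only in an ending like _2 or _b are one class to them, and where a whole thing is asked for, a point or a joint stands for the part that bears it (a point fixed in the world has none). Each returns a list of dicts, best first, with "conf" (0 to 1); they miss things now and then, are a little off and sometimes report something else, mostly with a low value. They report only what shows in the picture. A call takes as long as a camera call. They do not tell look-alikes from the thing itself.
- env.find_in(camera, thing): "box" ([centre column, centre row, width, height] in pixels, round what is visible of it).
- env.trace(camera, thing): "pixels" (420x560 bool, what is visible of it) and "box" ([centre column, centre row, width, height] in pixels, round what is visible of it).
- env.place_of(camera, thing): "centre" ([column, row] in pixels: a listed point, or the origin of a listed thing).
The state is a dict: "time_s": time; "qpos": joint angles; "qd": joint speeds; "joint_torque": joint torques, N m; "eef_pos": TCP position; "ee_rot": TCP orientation; "ft_force": force on the tool from outside, world axes, zero at the start; "moment": the same for the moment, N m; "gripper_width": opening from 0.0 (shut) to 1.0 (fully open); "finger_force": force on a finger pad.
Only numpy, scipy, OpenCV 4.12 (cv2) and the standard library are available. Lean on these libraries where they do the work, as an engineer would, in place of code of your own. Each camera call takes 0.05 s, during which the arm holds its last target. There are 200 camera calls.

### The job

First lift the blanking plate off the medium nest and lay it flat in its tray, then set each of the two or three watch-movement carriers onto the nest whose two dowels fit its holes, down flat on the block. When all are on, take the label reader from its dock and read each carrier's sloping label in order smallest carrier first, holding the reader steady and square to the label, window about 6 to 7 cm off it, for a good second and a half; then stand the reader upright back in its dock. Leave the lid, the pot and the eyeglass where they are, and do not touch a carrier with the reader.

Things in the scene. Friction and masses are not known exactly. Their poses are not given: they have to be found in the camera images.
- small_mid (a point): small carrier (loose, may be absent, 200 g): aluminium plate 78 (x) by 70 (y) by 8 mm, with two 10 mm through holes on its x axis, 44 mm apart about the middle. A black tab 22 (x) by 12 (y) mm stands in the middle, top 54 mm above the underside: pinch it across y. Watch movement (17 mm across, 6 mm high) on the +y half. Point: on the middle axis, 27 mm above the underside; z up. Either way round fits.
- small_label (a point): centre of the small carrier's barcode label (29 by 17 mm, white, black bars), on a sloping block (32 by 20 mm, to 12 mm above the plate) on its -y half: 21.5 mm to -y of the middle, 14.7 mm above the underside. z: the label's outward normal, 25 degrees from the carrier's z, leaning to the carrier's -y; x: the carrier's x.
- nest_small: small nest, fixed: dark steel block 78 (x) by 70 (y) by 20 mm high, like the small carrier in outline, two upright dowels on its x axis 44 mm apart about the middle, 8 mm thick, 15 mm above the block, the top 6 mm tapered to 3.6 mm. Origin: centre of underside, on the bench; z up. On a seated carrier the middle point is 47 mm above the bench.
- medium_mid (a point): medium carrier (loose, may be absent, 200 g): aluminium plate 94 (x) by 70 (y) by 8 mm, with two 10 mm through holes on its x axis, 60 mm apart about the middle. A black tab 22 (x) by 12 (y) mm stands in the middle, top 54 mm above the underside: pinch it across y. Watch movement (21 mm across, 6 mm high) on the +y half. Point: on the middle axis, 27 mm above the underside; z up. Either way round fits.
- medium_label (a point): centre of the medium carrier's barcode label (29 by 17 mm, white, black bars), on a sloping block (32 by 20 mm, to 12 mm above the plate) on its -y half: 21.5 mm to -y of the middle, 14.7 mm above the underside. z: the label's outward normal, 25 degrees from the carrier's z, leaning to the carrier's -y; x: the carrier's x.
- nest_medium: medium nest, fixed: dark steel block 94 (x) by 70 (y) by 20 mm high, like the medium carrier in outline, two upright dowels on its x axis 60 mm apart about the middle, 8 mm thick, 15 mm above the block, the top 6 mm tapered to 3.6 mm. Origin: centre of underside, on the bench; z up. On a seated carrier the middle point is 47 mm above the bench.
- large_mid (a point): large carrier (loose, may be absent, 200 g): aluminium plate 110 (x) by 70 (y) by 8 mm, with two 10 mm through holes on its x axis, 76 mm apart about the middle. A black tab 22 (x) by 12 (y) mm stands in the middle, top 54 mm above the underside: pinch it across y. Watch movement (25 mm across, 6 mm high) on the +y half. Point: on the middle axis, 27 mm above the underside; z up. Either way round fits.
- large_label (a point): centre of the large carrier's barcode label (29 by 17 mm, white, black bars), on a sloping block (32 by 20 mm, to 12 mm above the plate) on its -y half: 21.5 mm to -y of the middle, 14.7 mm above the underside. z: the label's outward normal, 25 degrees from the carrier's z, leaning to the carrier's -y; x: the carrier's x.
- nest_large: large nest, fixed: dark steel block 110 (x) by 70 (y) by 20 mm high, like the large carrier in outline, two upright dowels on its x axis 76 mm apart about the middle, 8 mm thick, 15 mm above the block, the top 6 mm tapered to 3.6 mm. Origin: centre of underside, on the bench; z up. On a seated carrier the middle point is 47 mm above the bench.
- reader_mid (a point): label reader (160 g), 120 mm tall: square head 44 by 44 by 26 mm below, straight square handle 25 by 25 mm from 26 to 120 mm up. Point: on its axis, 60 mm above the window; x, y square to the handle's flats; z from the window up the handle. Stands on its window in the dock. Reads along -z; no button, only aiming.
- reader_window (a point): centre of the reading window in the underside of the reader's head; axes as the reader's, the line of sight leaves along -z
- dock: reader dock, fixed: a grey square tray 66 by 66 mm outside, walls 4 mm thick and 11 mm high, floor 4 mm thick, so 58 by 58 mm inside, and the 44 mm head drops in loosely. Origin: centre of its underside. To the left or to the right of the work.
- blank_mid (a point): blanking plate (loose, 120 g): a bare grey plastic plate, no movement and no label, 94 (x) by 70 (y) by 8 mm, two 10 mm holes 60 mm apart on its x axis, black tab in the middle as on the carriers (22 by 12 mm, top 54 mm above the underside). Point: on the middle axis, 27 mm above the underside. Starts seated on the medium nest's dowels.
- tray: blanking-plate tray, fixed: open wooden tray 140 (x) by 100 (y) mm outside, 14 mm high, walls and floor 4 mm thick (132 by 92 mm inside). Origin: centre of its underside; z up. On the side of the work where the dock is not. A plate flat in it has its middle point 31 mm above the bench.
- black_lid: bystander, loose: round black lid, diameter 72 mm, 21 mm high; origin at its underside
- pith_pot: bystander, loose: small white pot, diameter 36 mm, 27 mm high; origin at its underside
- loupe: bystander, loose: black eyeglass, diameter 34 mm, 30 mm high; origin at its underside
Mind the look-alikes: they are no part of the job. Leave any orange or turquoise look-alike of the part that bears large_mid alone.

How it is judged:
By the outcome, as a careful person would: the job done as asked, in the order asked, and still so for the second after the job is handed in, with the robot touching nothing.
Of carrier_small, carrier_medium, carrier_large only 2 to 3 are there at a start; the rules pass over those that are not, and their reading is None.
At some moment in a run one of carrier_small, carrier_medium, carrier_large may be knocked a few centimetres aside while the robot is not near it.
It also fails if it takes over 210 s, if anything falls off the work surface, if the arm or the gripper's body presses on something with over 40 N, if the wrist force passes 120 N, or if a joint passes its speed limit or range.

## Working session

There is one attempt and no reset: what is moved stays moved. The work goes in short steps, Python scripts to look and compute and a tool call to move; the robot and the scene stay as the last step left them, time stands still between calls to the robot, and variables do not carry over. Pictures are saved under pics/ and viewed, at most 14 in all, crops included, and the job is handed in when it is done.

Besides the shell and the picture viewer there is one more tool, called as name(argument=value, ...), one argument or row to a line, values as JSON. carry_out: Moves the arm, as the interface text tells. Its arguments: {"type":"object","properties":{"targets":{"type":"array","items":{"type":"array"}}},"required":["targets"]}

```bash
mkdir -p pics
cat > h.py <<'E'
import numpy as np, cv2
from workcell import env
def snap(n,f):
    p,d=env.camera(n); cv2.imwrite(f'pics/{f}.png',p[:,:,::-1]); return p,d
def ray(n,c):
    m=env.camera_model(n); T=np.linalg.inv(np.array(m['world_to_cam']))
    v=T[:3,:3]@np.array([(c[0]-m['cx'])/m['fx'],(c[1]-m['cy'])/m['fy'],1.]); return T[:3,3],v
def atz(n,c,z):
    o,v=ray(n,c); return o+v*(z-o[2])/v[2]
def cloud(n,d):
    m=env.camera_model(n); T=np.linalg.inv(np.array(m['world_to_cam']))
    r,c=np.mgrid[:d.shape[0],:d.shape[1]]
    P=np.stack([(c-m['cx'])/m['fx']*d,(r-m['cy'])/m['fy']*d,d],-1)@T[:3,:3].T+T[:3,3]
    P[d==0]=np.nan; return P
E
python3 - <<'E'
from h import *
np.set_printoptions(precision=1,suppress=True)
a,_=snap('top','t0'); b,_=snap('side','s0')
cv2.imwrite('pics/both0.png',cv2.resize(np.hstack([a,b])[:,:,::-1],(800,300)))
for n in ('top','side'): print(n,np.linalg.inv(np.array(env.camera_model(n)['world_to_cam'])),env.camera_model(n)['fx'])
Z=dict(small_mid=27,medium_mid=27,large_mid=27,small_label=14.7,medium_label=14.7,large_label=14.7,blank_mid=47,nest_small=0,nest_medium=0,nest_large=0,reader_mid=64,dock=0,tray=0,black_lid=0,pith_pot=0,loupe=0)
for k,z in Z.items():
    for r in env.place_of('top',k)[:3]: print(k,np.array(r['centre']),round(r['conf'],2),atz('top',r['centre'],z)[:2])
E
```

```text
top [[   0.    -1.     0.1  453.6]
 [  -1.    -0.    -0.    -6.1]
 [   0.    -0.1   -1.  1391. ]
 [   0.     0.     0.     1. ]] 485.75631498178683
side [[ -0.9  -0.3   0.2 325.2]
 [ -0.3   0.7  -0.6 651.3]
 [ -0.   -0.7  -0.7 807.3]
 [  0.    0.    0.    1. ]] 447.8366086251196
small_mid [203.8 249.9] 0.78 [436.7 164.3]
medium_mid [395.9 235.1] 0.59 [ 489.3 -373. ]
medium_mid [277.5 241.4] 0.34 [464.7 -41.1]
large_mid [315.5 259.3] 0.95 [ 417.1 -148.1]
large_mid [186.6 301.2] 0.95 [294.4 207.3]
large_mid [237.9 120.6] 0.81 [806.6  78.7]
small_label [214.9 246.8] 0.73 [445.9 134.9]
large_label [239.6 112. ] 0.93 [835.2  75.3]
large_label [311.8 261.9] 0.67 [ 409.3 -139.1]
large_label [278.9 241. ] 0.66 [466.  -45.3]
blank_mid [189.  173.3] 0.7 [648.7 209.9]
nest_small [327.2 186.5] 0.59 [ 625.8 -182.1]
nest_medium [191.5 175.2] 0.54 [650.2 210.1]
nest_medium [268.5 243.6] 0.28 [458.1 -16.2]
nest_medium [326.4 188.7] 0.27 [ 619.4 -179.9]
nest_large [262.5 187.7] 0.91 [618.3   4.4]
nest_large [126.8 238.7] 0.53 [463.6 388.1]
reader_mid [121.3 233.5] 0.82 [476.9 385.5]
reader_mid [265.1 186.6] 0.18 [613.9  -3.2]
dock [128.7 238.2] 0.82 [465.1 382.7]
dock [263.7 187.7] 0.25 [618.4   1. ]
tray [394.2 238.7] 0.96 [ 479.6 -375.4]
black_lid [284.8 141.2] 0.48 [755.7 -57.4]
pith_pot [146.9 179.3] 0.71 [635.5 338.1]
pith_pot [284.  138.6] 0.63 [763.3 -55. ]
loupe [145.6 180.6] 0.41 [631.6 341.6]
loupe [275.6 242.3] 0.19 [462.2 -36.4]
```

View pics/t0.png

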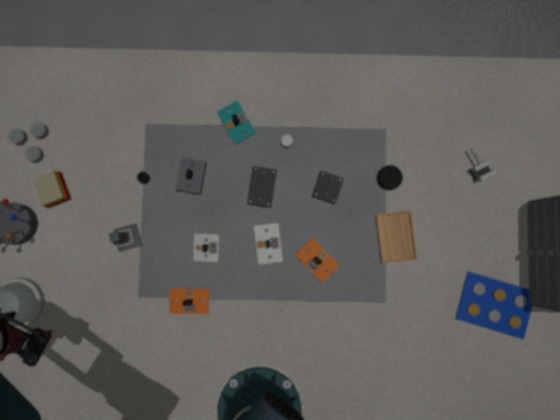

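View pics/s0.png

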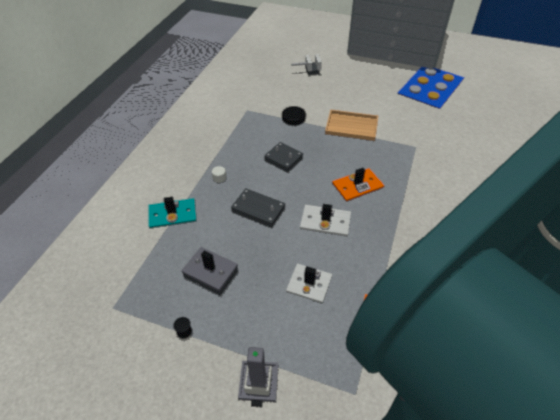

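The top view shows a white carrier at (206,248), a longer white carrier at (267,243), and orange and turquoise look-alikes at (317,260), (189,300) and (237,121). The nests are at (262,187) and (328,187). The blank is on its nest at (192,175), the reader and dock at (122,237), and the tray at (396,237). Next I'll measure the outlines.

```bash
cat >> h.py <<'E'
def rect(P,sel):
    """min-area rectangle of world xy of selected cloud points: centre, sizes, long-axis angle"""
    q=P[sel][:,:2].astype(np.float32)
    (c,s,a)=cv2.minAreaRect(q); 
    if s[0]<s[1]: a+=90; s=s[::-1]
    return np.round(c,1),np.round(s,1),round((a+90)%180-90,1),len(q)
def blob(mask,px):
    n,l=cv2.connectedComponents(mask.astype(np.uint8)); r,c=int(px[1]),int(px[0])
    w=l[r-6:r+7,c-6:c+7]; k=np.bincount(w[w>0]).argmax(); return l==k
E
python3 - <<'E'
from h import *
np.set_printoptions(precision=1,suppress=True)
p,d=env.camera('top'); P=cloud('top',d); z=P[...,2]
hsv=cv2.cvtColor(p,cv2.COLOR_RGB2HSV)
for n,px,lo,hi in [('small',(206,248),4,60),('large',(267,243),4,60),('blank/nestM',(192,175),15,35),('nestL',(262,187),12,45),('nestS',(328,187),12,45),('dock',(125,237),5,20),('readertop',(115,238),110,140),('tray',(396,237),2,20)]:
    try:
        b=blob((z>lo)&(z<hi),px); print(n,rect(P,b),'medz',np.nanmedian(z[b]))
    except Exception as e: print(n,e)
# background mat/bench height
print('mat z',np.nanmedian(z[200:220,215:245]),np.nanmedian(z[280:290,300:380]))
crop=cv2.resize(p[120:310,100:420],(800,475),interpolation=cv2.INTER_CUBIC)[:,:,::-1]; cv2.imwrite('pics/c1.png',crop)
E
```

```text
small (array([441.5, 157.5]), array([86.3, 83.3]), -4.9, 648) medz 9.531259307142136
large (array([459.3, -16.2]), array([110.4,  79. ]), 9.4, 871) medz 8.573481171445337
blank/nestM (array([646.9, 209.7]), array([94.6, 72.3]), -8.2, 780) medz 27.769830984037185
nestL (array([619.8,   7.4]), array([110.6,  69.8]), -7.6, 941) medz 19.62966672338075
nestS (array([ 622.7, -181.3]), array([78.7, 70.5]), -17.0, 671) medz 19.637226586873112
dock attempt to get argmax of an empty sequence
readertop (array([467.4, 387.3]), array([25.7, 25. ]), -75.2, 103) medz 122.62564255209122
tray (array([ 485.2, -371.4]), array([157.6, 147.1]), 9.8, 1495) medz 5.263305424899727
mat z 0.014753917445432307 -0.008265121125759833
```

View pics/c1.png

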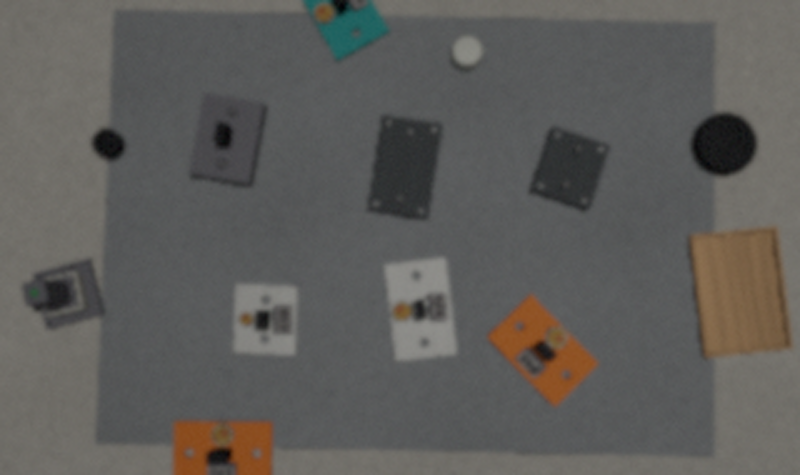

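The white plate at (206,248) is the small carrier, and the one at (267,243) is 110 mm long, so it's the large one. There's no medium carrier. The orange and turquoise plates are the look-alikes. I'll refine the tray, dock and tab positions and get the tool pose.

```bash
cat >> h.py <<'E'
from scipy.spatial.transform import Rotation as R
def tool():
    s=env.read_state(); q=np.array(s['ee_rot']); r=R.from_quat(q[[1,2,3,0]]); M=r.as_matrix()
    return s,M
def show():
    s,M=tool(); print('t',round(s['time_s'],2),'pos',np.round(s['eef_pos'],1),'ty yaw',round(np.degrees(np.arctan2(M[1,1],M[0,1])),2),'tz',np.round(M[:,2],3),'q6',round(s['qpos'][5],2),'w',round(s['gripper_width'],3),'F',np.round(s['ft_force'],1))
def plates(p,P,names):
    z=P[...,2]; hsv=cv2.cvtColor(p,cv2.COLOR_RGB2HSV)
    out={}
    for n,px,base in names:
        b=blob((z>base+4)&(z<base+24),px); k=b&(abs(z-base-8)<4)
        k=cv2.morphologyEx(k.astype(np.uint8),cv2.MORPH_OPEN,np.ones((5,5)))>0
        x,y=np.nanmean(P[b],0)[:2]
        t=(abs(z-base-54)<7)&(np.hypot(P[...,0]-x,P[...,1]-y)<30)
        print(n,rect(P,k),'tab',np.round(np.nanmean(P[t],0),1),t.sum())
E
python3 - <<'E'
from h import *
p,d=env.camera('top'); P=cloud('top',d); z=P[...,2]
show()
plates(p,P,[('small',(206,248),0),('large',(267,243),0),('blank',(192,175),20)])
hsv=cv2.cvtColor(p,cv2.COLOR_RGB2HSV)
m=np.zeros(z.shape,bool); m[200:275,360:430]=1
w=m&(hsv[...,1]>70); print('tray',rect(P,w),np.nanpercentile(z[w],[5,50,95]))
m[:]=0; m[215:260,95:150]=1
print('dock',rect(P,m&(abs(z-11)<3.5)), 'rtop',rect(P,m&(z>115)),np.nanmean(P[m&(z>115)],0))
E
```

```text
t 1.0 pos [255.4 542.9 214.7] ty yaw 64.8 tz [-0. -0. -1.] q6 -0.12 w 0.998 F [-0.1  0.7  0.9]
small (array([0., 0.]), array([0., 0.]), 0.0, 0) tab [444.  161.   52.9] 38
large (array([483.4,   7.1]), array([14.2, 14.2]), -88.9, 35) tab [457.6 -13.7  53.6] 35
blank (array([609.6, 220. ]), array([12.3, 12.1]), -89.4, 25) tab [647.1 209.3  73.6] 39
tray (array([ 486.7, -376.3]), array([139.5,  98.3]), 8.2, 1746) [-0.86381404  4.37152551 14.34324871]
dock (array([472.4, 396.6]), array([140.7, 126.9]), -84.1, 128) rtop (array([467.2, 388. ]), array([25.7, 25.4]), -76.8, 96) [466.973914   386.78952998 123.59901209]
```

carry_out(
  targets=[
    [0.3,[32,-27,0],[0,0,0.025]],
    [0.3,[32,-27,0],[0,0,0.025]],
    [0.3,[32,-27,0],[0,0,0.025]],
    [0.3,[32,-27,0],[0,0,0.025]],
    [0.3,[32,-27,0],[0,0,0.025]],
    [0.3,[32,-27,0],[0,0,0.025]],
    [0.3,[32,-27,0],[0,0,0.025]],
    [0.3,[32,-27,0],[0,0,0.025]],
  ],
)

```text
time_s: 1.8
eef_pos: [512.7, 325.6, 214.9]
ee_rot: [0.0, 0.119, 0.993, 0.0]
ft_force: [-0.3, 0.6, 0.1]
gripper_width: 0.702
finger_force: 0.0
```

carry_out(
  targets=[
    [0.5,[32,-27,0],[0,0,0.025]],
    [0.5,[32,-27,0],[0,0,0.025]],
    [0.5,[32,-27,0],[0,0,0.025]],
    [0.5,[32,-27,0],[0,0,0.022]],
    [0.5,[7.7,-9.6,-20],[0,0,0]],
    [0.5,[0,0,-20],[0,0,0]],
    [0.5,[0,0,0],[0,0,0]],
  ],
)

```text
time_s: 2.5
eef_pos: [645.4, 208.1, 171.5]
ee_rot: [-0.003, 0.072, 0.997, -0.001]
ft_force: [-0.1, 0.5, -0.1]
gripper_width: 0.5
finger_force: 0.0
```

```bash
python3 -c "
from h import *
show()"
```

```text
t 2.5 pos [645.4 208.1 171.5] ty yaw 81.75 tz [-0.006 -0.001 -1.   ] q6 -1.22 w 0.5 F [-0.1  0.5 -0.1]
```

carry_out(
  targets=[
    [0.5,[0,0,-40],[0,0,0]],
    [0.5,[0,0,-40],[0,0,0]],
    [0.5,[0,0,-20],[0,0,0]],
    [0.5,[0,0,-10.7],[0,0,0]],
    [0.5,[0,0,0],[0,0,0]],
    [1,[0,0,0],[0,0,0]],
    [1,[0,0,0],[0,0,0]],
    [1,[0,0,0],[0,0,0]],
  ],
)

```text
time_s: 3.3
eef_pos: [648.3, 209.5, 65.7]
ee_rot: [0.001, 0.071, 0.997, 0.0]
ft_force: [-0.6, -0.5, -0.2]
gripper_width: 0.27
finger_force: 0.0
```

carry_out(
  targets=[
    [1,[0,0,0],[0,0,0]],
    [1,[0,0,0],[0,0,0]],
    [1,[0,0,0],[0,0,0]],
    [1,[0,0,0],[0,0,0]],
  ],
)

```text
time_s: 3.7
eef_pos: [647.6, 209.4, 64.8]
ee_rot: [0.0, 0.071, 0.997, 0.0]
ft_force: [-0.8, 0.2, 6.1]
gripper_width: 0.124
finger_force: 30.0
```

Run:
```python
from h import *
show()
p,d=snap('top','t1'); q,e=snap('side','s1')
cv2.imwrite('pics/m1.png',np.hstack([cv2.resize(p[130:220,140:240],(400,360)),cv2.resize(q[200:310,150:272],(400,360))])[:,:,::-1])
```

```text
t 3.7 pos [647.6 209.4  64.8] ty yaw 81.82 tz [ 0.001  0.    -1.   ] q6 -1.22 w 0.124 F [-0.8  0.2  6.1]
```

View pics/m1.png

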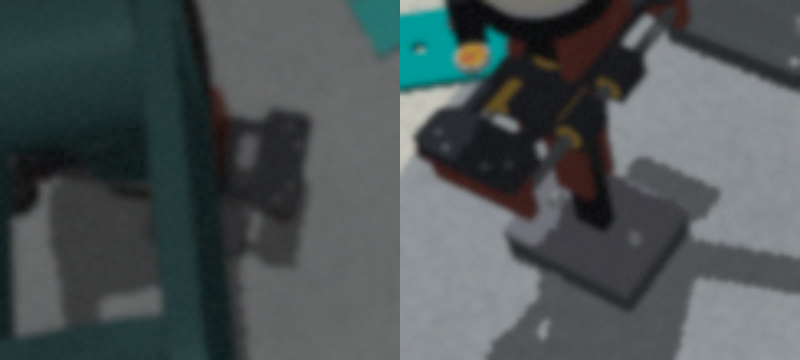

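The side view shows the fingers gripping the blank's tab (at about (600,210) in the crop). The opening of 10.9 mm is consistent with the 12 mm tab. I'll lift it and carry it to the tray.

carry_out(
  targets=[
    [1,[0,0,10],[0,0,0]],
    [1,[0,0,20],[0,0,0]],
    [1,[0,0,40],[0,0,0]],
    [1,[0,0,40],[0,0,0]],
    [1,[-11.5,-41.8,0],[0,0,0.02]],
    [1,[-11.5,-41.8,0],[0,0,0.02]],
    [1,[-11.5,-41.8,0],[0,0,0.02]],
    [1,[-11.5,-41.8,0],[0,0,0.02]],
  ],
)

```text
time_s: 4.6
eef_pos: [600.2, 40.7, 174.3]
ee_rot: [-0.0, 0.031, 1.0, -0.0]
ft_force: [1.1, -0.2, -1.6]
gripper_width: 0.121
finger_force: 30.0
```

carry_out(
  targets=[
    [1,[-11.5,-41.8,0],[0,0,0.02]],
    [1,[-11.5,-41.8,0],[0,0,0.02]],
    [1,[-11.5,-41.8,0],[0,0,0.02]],
    [1,[-11.5,-41.8,0],[0,0,0.02]],
    [1,[-11.5,-41.8,0],[0,0,0.02]],
    [1,[-11.5,-41.8,0],[0,0,0.02]],
    [1,[-11.5,-41.8,0],[0,0,0.02]],
    [1,[-11.5,-41.8,0],[0,0,0.02]],
  ],
)

```text
time_s: 5.4
eef_pos: [508.1, -293.8, 174.2]
ee_rot: [-0.0, -0.049, 0.999, 0.0]
ft_force: [1.6, -0.4, -1.9]
gripper_width: 0.126
finger_force: 30.0
```

carry_out(
  targets=[
    [1,[-11.5,-41.8,0],[0,0,0.02]],
    [1,[-10.9,-41.9,0],[0,0,0.026]],
    [1,[0,0,0],[0,0,0]],
    [1,[0,0,0],[0,0,0]],
    [1,[0,0,0],[0,0,0]],
  ],
)

```text
time_s: 5.9
eef_pos: [486.6, -374.7, 173.8]
ee_rot: [-0.0, -0.072, 0.997, 0.001]
ft_force: [0.9, 0.5, -0.4]
gripper_width: 0.125
finger_force: 30.0
```

Run:
```python
from h import *
show()
p,d=env.camera('top'); P=cloud('top',d); z=P[...,2]
q,e=env.camera('side')
cv2.imwrite('pics/m2.png',np.hstack([cv2.resize(p[150:320,150:420],(400,252)),cv2.resize(q[60:220,250:504],(400,252))])[:,:,::-1])
```

```text
t 5.9 pos [ 486.6 -374.7  173.8] ty yaw 98.21 tz [-0.001  0.001 -1.   ] q6 -2.48 w 0.125 F [ 0.9  0.5 -0.4]
```

View pics/m2.png

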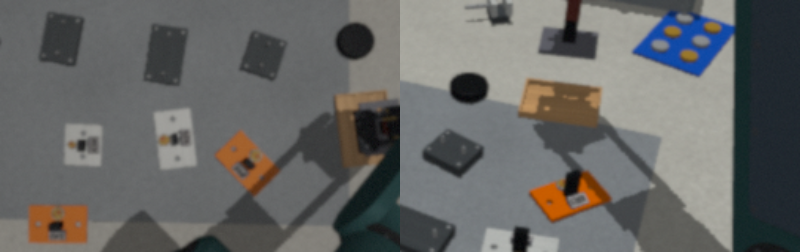

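The blank hangs level above the tray (side crop, plate at (568,42) over the tray at (560,103)). I'll lower and release it.

carry_out(
  targets=[
    [1,[0,0,-40],[0,0,0]],
    [1,[0,0,-40],[0,0,0]],
    [1,[0,0,-25],[0,0,0]],
    [1,[0,0,-12],[0,0,0]],
    [1,[0,0,-7],[0,0,0]],
    [1,[0,0,0],[0,0,0]],
    [1,[0,0,0],[0,0,0]],
  ],
)

```text
time_s: 6.7
eef_pos: [487.7, -376.6, 51.3]
ee_rot: [0.001, -0.072, 0.997, -0.001]
ft_force: [0.6, -0.3, -1.0]
gripper_width: 0.122
finger_force: 30.0
```

carry_out(
  targets=[
    [0.6,[0,0,-1],[0,0,0]],
    [0.6,[0,0,0],[0,0,0]],
    [0.6,[0,0,0],[0,0,0]],
    [0.5,[0,0,0],[0,0,0]],
    [0.5,[0,0,20],[0,0,0]],
    [0.5,[0,0,40],[0,0,0]],
    [0.5,[0,0,40],[0,0,0]],
    [0.5,[0,0,25],[0,0,0]],
  ],
)

```text
time_s: 7.5
eef_pos: [487.6, -376.9, 177.2]
ee_rot: [0.001, -0.071, 0.997, -0.001]
ft_force: [-0.2, 0.5, 0.4]
gripper_width: 0.501
finger_force: 0.0
```

carry_out(
  targets=[
    [0.5,[0,40,0],[0,0,0]],
    [0.5,[0,40,0],[0,0,0]],
    [0.5,[0,40,0],[0,0,0]],
    [0.5,[0,40,0],[0,0,0]],
    [0.5,[0,40,0],[0,0,0]],
  ],
)

```text
time_s: 8.0
eef_pos: [486.5, -174.6, 174.3]
ee_rot: [0.0, -0.071, 0.997, -0.0]
ft_force: [0.4, 0.1, 0.0]
gripper_width: 0.499
finger_force: 0.0
```

Run:
```python
from h import *
show()
p,d=env.camera('top'); P=cloud('top',d); z=P[...,2]; hsv=cv2.cvtColor(p,cv2.COLOR_RGB2HSV)
m=np.zeros(z.shape,bool); m[200:275,360:430]=1
print('blank in tray',rect(P,m&(hsv[...,1]<45)&(z>6)&(z<20)&(P[...,0]>430)), np.nanmedian(z[m&(hsv[...,1]<45)&(z>6)&(z<20)]))
for n,px in (('small',(206,248)),('large',(267,243))):
    m[:]=0; m[px[1]-32:px[1]+33,px[0]-25:px[0]+26]=1
    w=m&(hsv[...,2]>140)&(hsv[...,1]<60); w=blob(w,px)
    t=m&(z>46)&(z<62)
    print(n,rect(P,w),'tab',np.nanmean(P[t],0),rect(P,t))
q,e=env.camera('side')
cv2.imwrite('pics/m3.png',np.hstack([cv2.resize(p[150:320,150:420],(400,252)),cv2.resize(q[60:220,250:504],(400,252))])[:,:,::-1])
```

```text
t 8.0 pos [ 486.5 -174.6  174.3] ty yaw 98.18 tz [ 0. -0. -1.] q6 -2.19 w 0.499 F [0.4 0.1 0. ]
blank in tray (array([ 517.9, -396.9]), array([154. , 145.5]), -88.8, 83) 10.563876771164814
small (array([467.8, 161.9]), array([63.5, 25.4]), -85.1, 143) tab [443.55832656 161.13999462  53.23131355] (array([443.6, 161. ]), array([19.1, 10.8]), 1.3, 37)
large (array([492.1,  -9.8]), array([66.6, 41. ]), -82.4, 308) tab [457.59201959 -13.66652063  53.97828487] (array([458.2, -14.5]), array([19.2, 11. ]), 1.2, 35)
```

View pics/m3.png

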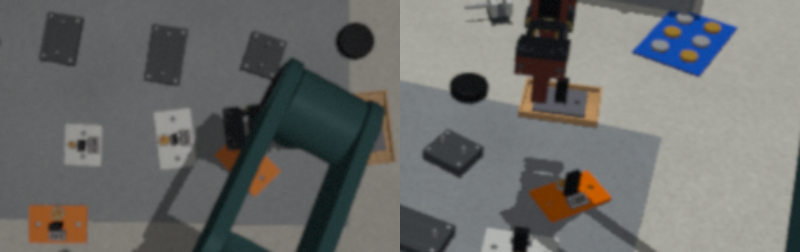

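The blank lies flat in the tray (side crop (558,102)). Next I'll get the carriers' yaw.

```bash
cat >> h.py <<'E'
def white(p,P,px):
    """plate outline by colour: centre/size/yaw on plane z=8, plus tab top mean"""
    z=P[...,2]; m=np.zeros(z.shape,bool); m[px[1]-32:px[1]+33,px[0]-28:px[0]+29]=1
    g=cv2.cvtColor(p,cv2.COLOR_RGB2GRAY); t_,_=cv2.threshold(g[m],0,255,cv2.THRESH_OTSU)
    w=blob(m&(g>t_),(px[0]-8,px[1]-8)); r,c=np.nonzero(w)
    q=np.array([atz('top',(b,a),8) for a,b in zip(r,c)]); t=m&(z>46)&(z<62)
    return t_,rect(q,slice(None)),np.round(np.nanmean(P[t],0),1)
E
python3 - <<'E'
from h import *
p,d=env.camera('top'); P=cloud('top',d)
for px in ((206,248),(267,243)): print(white(p,P,px))
E
```

```text
(118.0, (array([444.9, 162.1]), array([79. , 71.1]), 1.2, 513), array([443.4, 161.3,  53.5]))
(119.0, (array([485.2, -11.3]), array([73.8, 62.5]), -88.7, 414), array([457.6, -13.7,  53.9]))
```

carry_out(
  targets=[
    [0.5,[-5.3,42.2,0],[0,0,-0.015]],
    [0.5,[-5.3,42.2,0],[0,0,-0.015]],
    [0.5,[-5.3,42.2,0],[0,0,-0.015]],
    [0.5,[-5.3,42.2,0],[0,0,-0.015]],
    [0.5,[-5.3,42.2,0],[0,0,-0.015]],
    [0.5,[-5.3,42.2,0],[0,0,-0.015]],
    [0.5,[-5.3,42.2,0],[0,0,-0.015]],
    [0.5,[-5.4,42.3,0],[0,0,-0.017]],
  ],
)

```text
time_s: 8.95
eef_pos: [445.3, 162.4, 174.4]
ee_rot: [0.001, -0.01, 1.0, -0.0]
ft_force: [0.3, -0.5, 0.7]
gripper_width: 0.497
finger_force: 0.0
```

carry_out(
  targets=[
    [0.5,[0,0,-20],[0,0,0]],
    [0.5,[0,0,-35],[0,0,0]],
    [0.5,[0,0,-20],[0,0,0]],
    [0.5,[0,0,0],[0,0,0]],
    [0.5,[0,0,0],[0,0,0]],
  ],
)

```text
time_s: 9.45
eef_pos: [445.1, 161.0, 99.3]
ee_rot: [-0.0, -0.01, 1.0, -0.0]
ft_force: [0.6, -0.3, 0.6]
gripper_width: 0.501
finger_force: 0.0
```

Run:
```python
from h import *
show()
p,d=env.camera('top'); P=cloud('top',d)
for px in ((206,248),(267,243)): print(white(p,P,px))
q,e=env.camera('side')
cv2.imwrite('pics/m4.png',np.hstack([cv2.resize(p[180:320,150:370],(400,254)),cv2.resize(q[180:320,240:460],(400,254))])[:,:,::-1])
```

```text
t 9.45 pos [445.1 161.   99.3] ty yaw 91.17 tz [-0. -0. -1.] q6 -1.39 w 0.501 F [ 0.6 -0.3  0.6]Traceback (most recent call last):
  File "<stdin>", line 4, in <module>
  File "h.py", line 43, in white
    w=blob(m&(g>t_),(px[0]-8,px[1]-8)); r,c=np.nonzero(w)
  File "h.py", line 23, in blob
    w=l[r-6:r+7,c-6:c+7]; k=np.bincount(w[w>0]).argmax(); return l==k
                            ~~~~~~~~~~~~~~~~~~~~~~~~~~^^
ValueError: attempt to get argmax of an empty sequence
```

carry_out(
  targets=[
    [0.5,[0,0,-30],[0,0,0]],
    [0.5,[0,0,-16],[0,0,0]],
    [0.5,[0,0,-7],[0,0,0]],
    [0.5,[0,0,0],[0,0,0]],
    [1,[0,0,0],[0,0,0]],
    [1,[0,0,0],[0,0,0]],
    [1,[0,0,0],[0,0,0]],
    [1,[0,0,0],[0,0,0]],
  ],
)

```text
time_s: 10.3
eef_pos: [444.6, 161.8, 46.6]
ee_rot: [0.0, -0.011, 1.0, 0.0]
ft_force: [0.6, 0.8, -0.0]
gripper_width: 0.179
finger_force: 0.0
```

carry_out(
  targets=[
    [1,[0,0,0],[0,0,0]],
    [1,[0,0,0],[0,0,0]],
    [1,[0,0,20],[0,0,0]],
    [1,[0,0,40],[0,0,0]],
    [1,[0,0,40],[0,0,0]],
    [1,[0,0,0],[0,0,0]],
    [1,[0,0,0],[0,0,0]],
  ],
)

```text
time_s: 11.0
eef_pos: [444.8, 161.8, 146.6]
ee_rot: [0.001, -0.011, 1.0, 0.0]
ft_force: [-0.8, 1.2, 0.4]
gripper_width: 0.006
finger_force: 0.0
```

Run:
```python
from h import *
show()
p,d=env.camera('top'); P=cloud('top',d); z=P[...,2]
print(white(p,P,(267,243)))
q,e=env.camera('side')
cv2.imwrite('pics/m4.png',np.hstack([cv2.resize(p[130:310,150:370],(400,327)),cv2.resize(q[140:320,200:420],(400,327))])[:,:,::-1])
# re-measure free nests: dowel tops and block
for n,px in (('L',(262,187)),('S',(328,187))):
    b=blob((z>12)&(z<45),px); print(n,rect(P,b),np.nanmean(P[b],0))
```

```text
t 11.0 pos [444.8 161.8 146.6] ty yaw 91.22 tz [ 0.002  0.    -1.   ] q6 -1.39 w 0.006 F [-0.8  1.2  0.4]
(120.0, (array([459.2, -14.1]), array([111.3,  71.3]), 7.8, 766), array([457.3, -13.8,  53.5]))
L (array([620.1,   7.3]), array([110.7,  70. ]), -7.6, 942) [619.24316687   7.2689872   19.83906483]
S (array([ 623., -181.]), array([79.2, 69.9]), -17.3, 676) [ 622.33220192 -180.64090267   19.59286258]
```

View pics/m4.png

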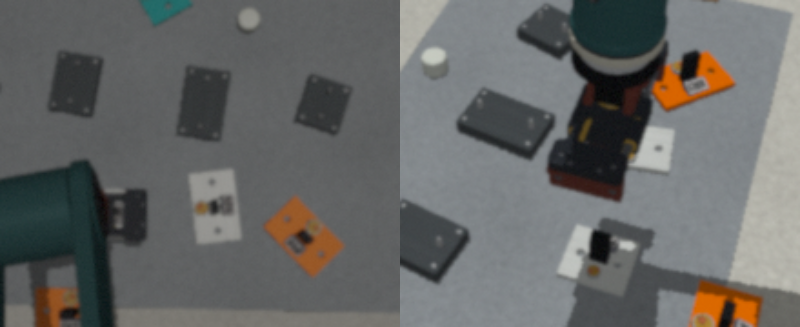

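The grip closed on air (opening 0.006). The small carrier still stands on the bench at about (310,280) in the side view. I'll measure it from the side camera.

Run:
```python
from h import *
q,e=env.camera('side'); Q=cloud('side',e); z=Q[...,2]
m=np.zeros(z.shape,bool); m[255:310,275:345]=1
t=m&(z>48)&(z<58); print('tabtop',np.nanmean(Q[t],0),np.nanmin(Q[t],0),np.nanmax(Q[t],0),t.sum())
b=m&(z>5)&(z<11); print(rect(Q,b))
t2=np.zeros(z.shape,bool); t2[200:235,305:345]=1; t2&=(z>48)&(z<58); print('large tab side',np.nanmean(Q[t2],0))
print([(r['centre'],round(r['conf'],2),atz('side',r['centre'],27)) for r in env.place_of('side','small_mid')])
```

```text
tabtop [442.48205612 161.95949503  53.74429084] [432.02054859 154.81539698  49.05547509] [453.83255467 168.03953288  57.2888765 ] 72
(array([438.1, 172.4]), array([95. , 91.7]), -89.4, 815)
large tab side [nan nan nan]
[([305.3, 278.5], 0.88, array([450.06029744, 167.55032687,  27.        ]))]<stdin>:6: RuntimeWarning: Mean of empty slice
```

The carrier hasn't moved. I lifted before the grip force had built up, so I'll try again with more closing time.

carry_out(
  targets=[
    [0.5,[0,0,0],[0,0,0]],
    [0.5,[0,0,0],[0,0,0]],
    [0.5,[0,0,0],[0,0,0]],
    [0.5,[0,0,0],[0,0,0]],
    [0.5,[0,0,0],[0,0,0]],
    [0.5,[0,0,-40],[0,0,0]],
    [0.5,[0,0,-40],[0,0,0]],
    [0.5,[0,0,-15],[0,0,0]],
  ],
)

```text
time_s: 12.0
eef_pos: [442.3, 161.2, 48.5]
ee_rot: [-0.002, -0.011, 1.0, -0.0]
ft_force: [-1.0, -0.6, 0.4]
gripper_width: 0.503
finger_force: 0.0
```

carry_out(
  targets=[
    [0.5,[0,0,-6],[0,0,0]],
    [0.5,[0,0,0],[0,0,0]],
    [1,[0,0,0],[0,0,0]],
    [1,[0,0,0],[0,0,0]],
    [1,[0,0,0],[0,0,0]],
    [1,[0,0,0],[0,0,0]],
    [1,[0,0,0],[0,0,0]],
    [1,[0,0,0],[0,0,0]],
  ],
)

```text
time_s: 12.8
eef_pos: [445.0, 162.1, 46.3]
ee_rot: [0.001, -0.01, 1.0, 0.0]
ft_force: [-2.0, -1.6, 15.8]
gripper_width: 0.016
finger_force: 8.1
```

carry_out(
  targets=[
    [1,[0,0,0],[0,0,0]],
    [1,[0,0,0],[0,0,0]],
    [1,[0,0,0],[0,0,0]],
  ],
)

```text
time_s: 13.1
eef_pos: [445.1, 161.9, 46.4]
ee_rot: [0.001, -0.011, 1.0, 0.0]
ft_force: [-2.5, -0.2, 15.4]
gripper_width: 0.008
finger_force: 7.5
```

Run:
```python
from h import *
show()
p,d=env.camera('top'); q,e=env.camera('side')
cv2.imwrite('pics/m5.png',np.hstack([cv2.resize(p[190:310,150:297],(400,327)),cv2.resize(q[210:330,240:387],(400,327))])[:,:,::-1])
```

```text
t 13.1 pos [445.1 161.9  46.4] ty yaw 91.21 tz [ 0.002  0.    -1.   ] q6 -1.39 w 0.008 F [-2.5 -0.2 15.4]
```

View pics/m5.png

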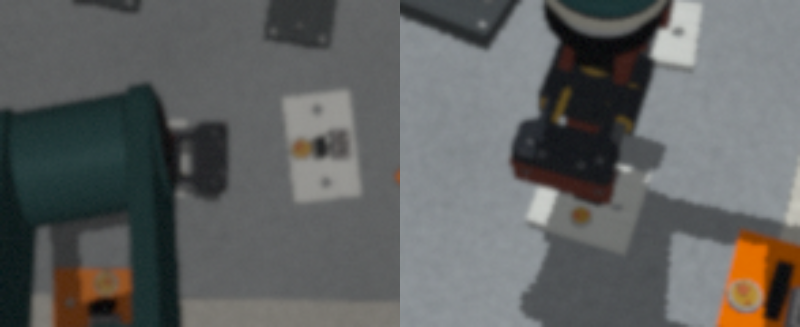

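The tab is hidden behind the gripper, so I'll lift, open and move aside to look.

carry_out(
  targets=[
    [0.7,[0,0,0],[0,0,0]],
    [0.5,[0,0,0],[0,0,0]],
    [0.5,[0,0,0],[0,0,0]],
    [0.5,[0,0,0],[0,0,0]],
    [0.5,[0,0,0],[0,0,0]],
    [0.5,[0,0,20],[0,0,0]],
    [0.5,[0,0,40],[0,0,0]],
    [0.5,[0,0,40],[0,0,0]],
  ],
)

```text
time_s: 14.0
eef_pos: [443.0, 161.3, 145.3]
ee_rot: [-0.002, -0.011, 1.0, -0.0]
ft_force: [0.9, 0.1, -0.4]
gripper_width: 0.502
finger_force: 0.0
```

carry_out(
  targets=[
    [0.5,[15,40,0],[0,0,0]],
    [0.5,[15,40,0],[0,0,0]],
    [0.5,[15,40,0],[0,0,0]],
    [0.5,[0,0,0],[0,0,0]],
    [0.5,[0,0,0],[0,0,0]],
  ],
)

```text
time_s: 14.5
eef_pos: [488.7, 281.8, 144.4]
ee_rot: [-0.001, -0.012, 1.0, -0.001]
ft_force: [0.0, -0.7, 0.1]
gripper_width: 0.499
finger_force: 0.0
```

Run:
```python
from h import *
show()
p,d=env.camera('top'); P=cloud('top',d); q,e=env.camera('side'); Q=cloud('side',e)
cv2.imwrite('pics/m6.png',np.hstack([cv2.resize(p[190:310,150:297],(400,327)),cv2.resize(q[210:330,240:387],(400,327))])[:,:,::-1])
for n,C,x in (('top',P,0),('side',Q,0)):
    for a,b in ((48,60),(14,45)):
        t=(C[...,2]>a)&(C[...,2]<b)&(np.hypot(C[...,0]-444,C[...,1]-160)<45)
        if t.sum(): print(n,a,b,np.nanmean(C[t],0),rect(C,t))
try: print(white(p,P,(206,248)))
except Exception as ex: print(ex)
```

```text
t 14.5 pos [488.7 281.8 144.4] ty yaw 91.32 tz [-0.001 -0.001 -1.   ] q6 -1.19 w 0.499 F [ 0.  -0.7  0.1]
top 48 60 [443.75358599 161.903529    53.91338455] (array([443.6, 161. ]), array([19.2, 11.2]), 0.6, 32)
top 14 45 [443.50243786 153.13477755  18.01345658] (array([444. , 160.6]), array([59.2, 58.2]), 80.9, 79)
side 48 60 [442.78146954 161.96955196  53.40724037] (array([443.2, 161. ]), array([22.2, 14. ]), -0.4, 72)
side 14 45 [440.83694262 165.67404317  25.31600471] (array([438.7, 162.2]), array([52.4, 31.6]), -75.2, 148)
(114.0, (array([444.8, 162.2]), array([79.6, 70.9]), 1.7, 545), array([443.6, 161.2,  52.9]))
```

View pics/m6.png

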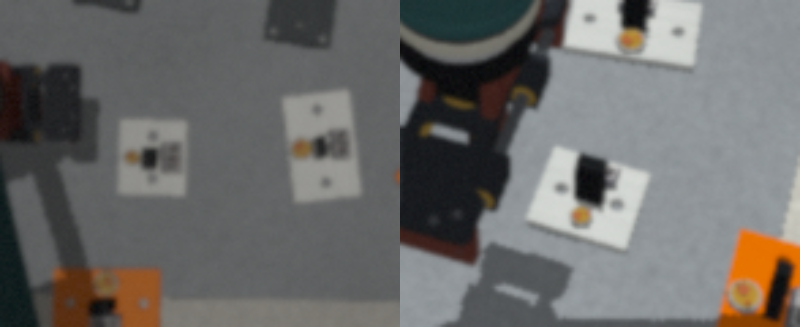

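The carrier sits exactly where it was, tab at (590,180) in the side crop, with nothing disturbed. I need to see where the fingertips really are relative to the reported TCP.

Run:
```python
from h import *
s,M=tool(); T=np.array(s['eef_pos']); print(env.nose_length)
q,e=env.camera('side'); p,d=env.camera('top')
for n,D in(('side',e),('top',d)):
    C=cloud(n,D); L=(C-T)@M  # tool frame
    near=(abs(L[...,0])<50)&(abs(L[...,1])<100)&(L[...,2]<60)&(L[...,2]>-70)
    for a in range(-60,50,10):
        k=near&(L[...,2]>=a)&(L[...,2]<a+10)
        if k.sum()>3: print(n,a,k.sum(),np.round(np.nanpercentile(L[k][:,:2],[2,50,98],axis=0).ravel(),0))
m=env.camera_model('side'); W=np.array(m['world_to_cam'])
img=q.copy()
for v in ([0,0,0],[0,0,22],[0,22,22],[0,-22,22]):
    c=W[:3,:3]@(T+M@np.array(v))+W[:3,3]; u=(int(c[0]/c[2]*m['fx']+m['cx']),int(c[1]/c[2]*m['fy']+m['cy'])); print(v,u); cv2.circle(img,u,2,(0,255,0),-1)
cv2.imwrite('pics/m7.png',cv2.resize(img[200:400,150:350],(600,600))[:,:,::-1])
```

```text
22.0
side -60 6 [ -7. -24.   8. -23.  10. -22.]
side -50 13 [-10. -25.  -6. -23.   8. -23.]
side 10 12 [ 11.  95.  23.  98.  28. 100.]
side 20 25 [ 6. 94. 21. 98. 29. 99.]
[0, 0, 0] (266, 287)
[0, 0, 22] (266, 294)
[0, 22, 22] (262, 305)
[0, -22, 22] (270, 284)
```

View pics/m7.png

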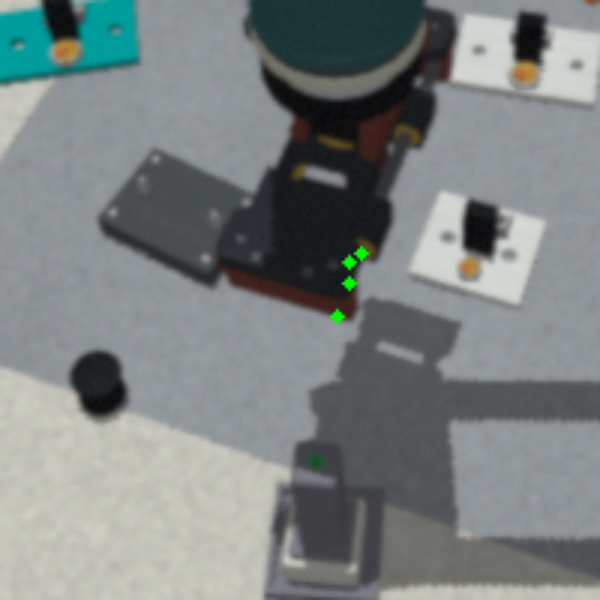

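Where the body shows, the arm stands at its reported pose, and the fingers themselves are hidden behind it. I'll retry 3 mm higher, checking the opening step by step.

carry_out(
  targets=[
    [0.5,[-15.2,-40,0],[0,0,0]],
    [0.5,[-15.2,-40,0],[0,0,0]],
    [0.5,[-15.2,-40.2,0],[0,0,0]],
    [0.5,[0,0,0],[0,0,0]],
    [0.5,[0,0,-30],[0,0,0]],
    [0.5,[0,0,-40],[0,0,0]],
    [0.5,[0,0,-27],[0,0,0]],
    [0.5,[0,0,0],[0,0,0]],
  ],
)

```text
time_s: 15.5
eef_pos: [441.0, 160.8, 45.5]
ee_rot: [-0.003, -0.01, 1.0, -0.001]
ft_force: [0.0, -0.1, 0.0]
gripper_width: 0.499
finger_force: 0.0
```

carry_out(
  targets=[
    [0.5,[0,0,0],[0,0,0]],
    [0.8,[0,0,0],[0,0,0]],
    [0.8,[0,0,0],[0,0,0]],
    [0.8,[0,0,0],[0,0,0]],
    [0.8,[0,0,0],[0,0,0]],
  ],
)

```text
time_s: 16.0
eef_pos: [444.2, 161.7, 48.8]
ee_rot: [0.001, -0.011, 1.0, 0.0]
ft_force: [-0.3, 0.3, 0.5]
gripper_width: 0.208
finger_force: 0.0
```

carry_out(
  targets=[
    [1,[0,0,0],[0,0,0]],
  ],
)

```text
time_s: 16.1
eef_pos: [443.9, 161.6, 48.4]
ee_rot: [0.0, -0.011, 1.0, 0.0]
ft_force: [-0.2, -0.4, -0.4]
gripper_width: 0.146
finger_force: 0.0
```

carry_out(
  targets=[
    [1,[0,0,0],[0,0,0]],
  ],
)

```text
time_s: 16.2
eef_pos: [443.7, 161.5, 48.2]
ee_rot: [0.0, -0.011, 1.0, -0.0]
ft_force: [0.5, 0.0, 0.7]
gripper_width: 0.058
finger_force: 0.0
```

carry_out(
  targets=[
    [1,[0,0,0],[0,0,0]],
    [1,[0,0,0],[0,0,0]],
  ],
)

```text
time_s: 16.4
eef_pos: [443.6, 161.5, 48.0]
ee_rot: [-0.0, -0.011, 1.0, -0.0]
ft_force: [0.9, 0.7, -0.4]
gripper_width: 0.007
finger_force: 0.0
```

Still nothing between the fingers. I suspect an offset along z, so I'll measure where the gripper body really begins.

Run:
```python
from h import *
s,M=tool(); T=np.array(s['eef_pos'])
q,e=env.camera('side'); p,d=env.camera('top')
for n,D in(('side',e),('top',d)):
    C=cloud(n,D); L=(C-T)@M
    near=(abs(L[...,0])<70)&(abs(L[...,1])<130)&(C[...,2]>60)
    for a in range(-160,20,10):
        k=near&(L[...,2]>=a)&(L[...,2]<a+10)
        if k.sum()>3: print(n,a,k.sum(),np.round(np.nanpercentile(L[k][:,:2],[2,50,98],axis=0).ravel(),0))
img=q[200:300,230:370]; cv2.imwrite('pics/m8.png',cv2.resize(img,(700,500),interpolation=cv2.INTER_CUBIC)[:,:,::-1])
```

```text
side -160 36 [-18.   7.  20.  15.  25.  17.]
side -150 84 [-18.   2.   6.  11.  25.  17.]
side -140 789 [-28.  -0.   2.  64.  32.  88.]
side -130 370 [-29. -73.   3.  66.  34.  88.]
side -120 388 [-31. -25.  11.  18.  34.  87.]
side -110 196 [-31. -73.  24.  25.  34.  80.]
side -100 186 [-29. -75.   4.  79.  34.  81.]
side -90 34 [-23.  24.   0.  26.  26.  80.]
top -140 228 [-29. -89.  -2. -69.  30. -41.]
top -130 180 [-32. -88.   3. -72.  33. -42.]
top -110 32 [-27. -56. -24. -47.  29. -36.]
```

View pics/m8.png

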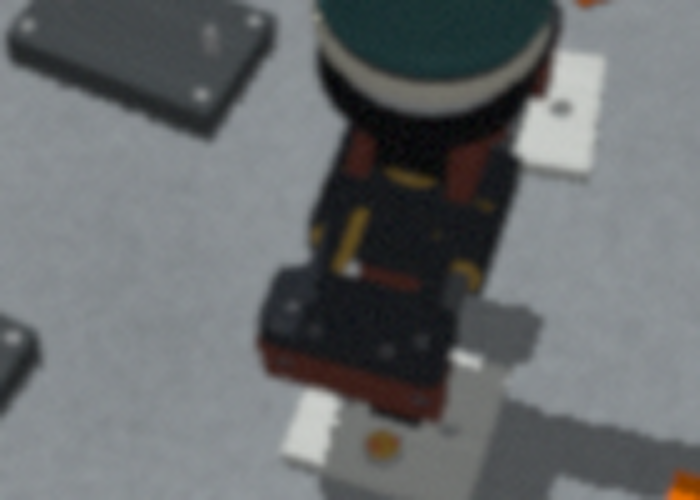

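The gripper body's underside shows at tool z ≈ -88 instead of -58, while x and y are centred. So the fingertips really are about 30 mm higher than the nominal figures say, and the blank was held by the tips only. I'll open here and go about 30 mm lower, in small steps.

carry_out(
  targets=[
    [0.5,[0,0,0],[0,0,0]],
    [0.5,[0,0,0],[0,0,0]],
    [0.5,[0,0,0],[0,0,0]],
    [0.5,[0,0,0],[0,0,0]],
    [0.5,[0,0,0],[0,0,0]],
    [0.5,[0,0,-10],[0,0,0]],
    [0.5,[0,0,-5],[0,0,0]],
    [0.5,[0,0,0],[0,0,0]],
  ],
)

```text
time_s: 17.3
eef_pos: [442.7, 161.3, 32.0]
ee_rot: [-0.001, -0.011, 1.0, -0.0]
ft_force: [-0.8, -0.3, -0.8]
gripper_width: 0.501
finger_force: 0.0
```

carry_out(
  targets=[
    [0.5,[0,0,-5],[0,0,0]],
    [0.5,[0,0,-5],[0,0,0]],
    [0.5,[0,0,-4],[0,0,0]],
    [0.5,[0,0,0],[0,0,0]],
  ],
)

```text
time_s: 17.7
eef_pos: [443.2, 161.4, 18.4]
ee_rot: [-0.001, -0.011, 1.0, -0.0]
ft_force: [-0.3, 1.0, -0.1]
gripper_width: 0.499
finger_force: 0.0
```

carry_out(
  targets=[
    [1,[0,0,0],[0,0,0]],
    [1,[0,0,0],[0,0,0]],
    [1,[0,0,0],[0,0,0]],
    [1,[0,0,0],[0,0,0]],
    [1,[0,0,0],[0,0,0]],
    [1,[0,0,0],[0,0,0]],
    [1,[0,0,0],[0,0,0]],
    [1,[0,0,0],[0,0,0]],
  ],
)

```text
time_s: 18.5
eef_pos: [443.8, 161.5, 19.1]
ee_rot: [0.0, -0.011, 1.0, -0.0]
ft_force: [-0.4, -0.2, 2.8]
gripper_width: 0.137
finger_force: 30.0
```

```bash
python3 -c "
from h import *
show()"
```

```text
t 18.5 pos [443.8 161.5  19.1] ty yaw 91.21 tz [ 0. -0. -1.] q6 -1.39 w 0.137 F [-0.4 -0.2  2.8]
```

The grip is now solid: 12 mm opening at 30 N. I'll carry it to the small nest.

carry_out(
  targets=[
    [1,[0,0,10],[0,0,0]],
    [1,[0,0,30],[0,0,0]],
    [1,[0,0,40],[0,0,0]],
    [1,[0,0,40],[0,0,0]],
    [1,[17.9,-34.2,0],[0,0,-0.032]],
    [1,[17.9,-34.2,0],[0,0,-0.032]],
    [1,[17.9,-34.2,0],[0,0,-0.032]],
    [1,[17.9,-34.2,0],[0,0,-0.032]],
  ],
)

```text
time_s: 19.3
eef_pos: [515.4, 23.4, 139.7]
ee_rot: [0.0, 0.054, 0.999, -0.0]
ft_force: [1.0, 0.6, -2.5]
gripper_width: 0.136
finger_force: 30.0
```

carry_out(
  targets=[
    [1,[17.9,-34.2,0],[0,0,-0.032]],
    [1,[17.9,-34.2,0],[0,0,-0.032]],
    [1,[17.9,-34.2,0],[0,0,-0.032]],
    [1,[17.9,-34.2,0],[0,0,-0.032]],
    [1,[17.9,-34.2,0],[0,0,-0.032]],
    [1,[17.5,-34.4,0],[0,0,-0.032]],
    [1,[0,0,0],[0,0,0]],
    [1,[0,0,0],[0,0,0]],
  ],
)

```text
time_s: 20.1
eef_pos: [621.7, -181.2, 138.9]
ee_rot: [-0.001, 0.149, 0.989, 0.0]
ft_force: [-1.0, 1.4, -2.7]
gripper_width: 0.132
finger_force: 30.0
```

carry_out(
  targets=[
    [1,[0,0,-30],[0,0,0]],
    [1,[0,0,-20],[0,0,0]],
    [1,[0,0,-10],[0,0,0]],
    [1,[0,0,0],[0,0,0]],
    [1,[0,0,0],[0,0,0]],
  ],
)

```text
time_s: 20.6
eef_pos: [622.3, -180.2, 79.7]
ee_rot: [0.0, 0.148, 0.989, -0.0]
ft_force: [0.2, -0.1, -0.8]
gripper_width: 0.127
finger_force: 30.0
```

Run:
```python
from h import *
show()
q,e=env.camera('side'); p,d=env.camera('top'); P=cloud('top',d)
cv2.imwrite('pics/m9.png',np.hstack([cv2.resize(p[140:280,250:390],(390,390)),cv2.resize(q[80:220,210:350],(390,390))])[:,:,::-1])
```

```text
t 20.6 pos [ 622.3 -180.2   79.7] ty yaw 72.93 tz [ 0. -0. -1.] q6 -1.66 w 0.127 F [ 0.2 -0.1 -0.8]
```

View pics/m9.png

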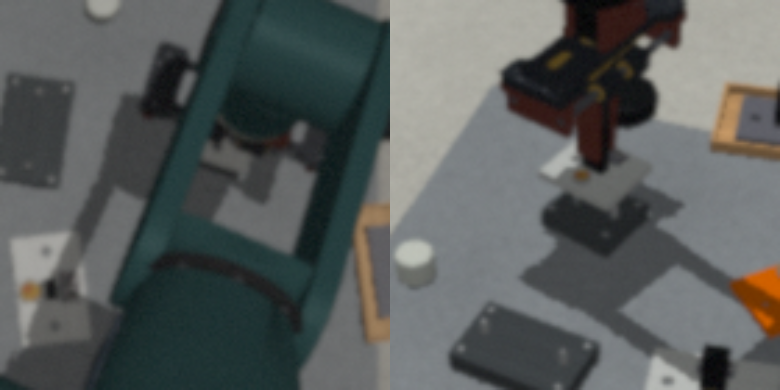

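The carrier hangs level over the small nest (side crop, plate (595,175), nest (597,218)). I'll lower it slowly.

carry_out(
  targets=[
    [1,[0,0,-12],[0,0,0]],
    [1,[0,0,-8],[0,0,0]],
    [1,[0,0,-5],[0,0,0]],
    [1,[0,0,-4],[0,0,0]],
    [1,[0,0,-3],[0,0,0]],
    [1,[0,0,0],[0,0,0]],
  ],
)

```text
time_s: 21.3
eef_pos: [622.4, -180.9, 46.6]
ee_rot: [-0.0, 0.149, 0.989, -0.0]
ft_force: [0.6, -0.3, -1.7]
gripper_width: 0.133
finger_force: 30.0
```

carry_out(
  targets=[
    [1,[0,0,-3],[0,0,0]],
    [1,[0,0,-3],[0,0,0]],
    [1,[0,0,-2],[0,0,0]],
    [1,[0,0,0],[0,0,0]],
    [1,[0,0,0],[0,0,0]],
  ],
)

```text
time_s: 21.8
eef_pos: [622.5, -180.9, 39.2]
ee_rot: [0.0, 0.149, 0.989, -0.0]
ft_force: [0.4, -1.6, -0.3]
gripper_width: 0.134
finger_force: 30.0
```

```bash
python3 -c "
from h import *
show()"
```

```text
t 21.8 pos [ 622.5 -180.9   39.2] ty yaw 72.88 tz [ 0. -0. -1.] q6 -1.66 w 0.134 F [ 0.4 -1.6 -0.3]
```

carry_out(
  targets=[
    [1,[0,0,-1],[0,0,0]],
    [0.5,[0,0,0],[0,0,0]],
    [0.5,[0,0,0],[0,0,0]],
    [0.5,[0,0,0],[0,0,0]],
    [0.5,[0,0,0],[0,0,0]],
    [0.5,[0,0,0],[0,0,0]],
    [0.5,[0,0,20],[0,0,0]],
    [0.5,[0,0,40],[0,0,0]],
  ],
)

```text
time_s: 22.6
eef_pos: [619.5, -179.6, 95.3]
ee_rot: [-0.004, 0.149, 0.989, 0.001]
ft_force: [-0.3, 0.1, -0.4]
gripper_width: 0.504
finger_force: 0.0
```

carry_out(
  targets=[
    [0.5,[0,0,40],[0,0,0]],
    [0.5,[-28,30,0],[0,0,0.06]],
    [0.5,[-28,30,0],[0,0,0.06]],
    [0.5,[-28,30,0],[0,0,0.06]],
    [0.5,[-28,30,0],[0,0,0.06]],
    [0.5,[-28,30,0],[0,0,0.06]],
    [0.5,[0,0,0],[0,0,0.06]],
    [0.5,[0,0,0],[0,0,0.075]],
  ],
)

```text
time_s: 23.4
eef_pos: [481.0, -29.6, 138.2]
ee_rot: [-0.0, -0.07, 0.998, 0.0]
ft_force: [-0.6, 0.4, 0.6]
gripper_width: 0.503
finger_force: 0.0
```

Run:
```python
from h import *
show()
q,e=env.camera('side'); Q=cloud('side',e); p,d=env.camera('top'); P=cloud('top',d)
for n,C in (('top',P),('side',Q)):
    z=C[...,2]
    for c,a,b in (((622,-181),70,80),((622,-181),24,31),((458,-14),49,58),((458,-14),4,11)):
        t=(np.hypot(C[...,0]-c[0],C[...,1]-c[1])<55)&(z>a)&(z<b)
        if t.sum()>3: print(n,c,a,np.nanmean(C[t],0),rect(C,t))
try: print(white(p,P,(267,243)))
except Exception as x: print(x)
```

```text
t 23.4 pos [481.  -29.6 138.2] ty yaw 98.05 tz [-0.  0. -1.] q6 -1.92 w 0.503 F [-0.6  0.4  0.6]
top (622, -181) 70 [ 621.6713081  -179.64700311   73.7460858 ] (array([ 621.6, -180.2]), array([22. , 10.9]), -17.3, 30)
top (622, -181) 24 [ 621.51443018 -177.9760302    27.59963102] (array([ 622.1, -180.8]), array([77.8, 70.4]), -17.5, 412)
top (458, -14) 4 [421.60167825 -12.27224469   7.58079565] (array([419.7,  -8.7]), array([88.7, 31.5]), 77.3, 175)
side (622, -181) 70 [ 621.36387279 -180.33301219   73.96408932] (array([ 621.9, -181. ]), array([22.3, 15.5]), -12.0, 37)
side (622, -181) 24 [ 618.67803911 -172.28132578   28.15293406] (array([ 620.7, -181. ]), array([80.6, 73.2]), -16.9, 388)
side (458, -14) 49 [457.73028763 -13.05403264  53.53774344] (array([458. , -14.7]), array([20.9, 17. ]), -1.4, 53)
side (458, -14) 4 [457.05844019 -10.74205471   8.29055411] (array([458.4,  -8.4]), array([109. ,  96.8]), -1.4, 790)
attempt to get argmax of an empty sequence
```

The small carrier is seated (plate top 27.8, tab top 73.8) and the large one hasn't moved. Now I'll grip the large one.

carry_out(
  targets=[
    [0.5,[-23.8,16.9,0],[0,0,0]],
    [0.5,[0,0,0],[0,0,0]],
    [0.5,[0,0,-40],[0,0,0]],
    [0.5,[0,0,-30],[0,0,0]],
    [0.5,[0,0,-20],[0,0,0]],
    [0.5,[0,0,-15],[0,0,0]],
    [0.5,[0,0,-9],[0,0,0]],
    [0.5,[0,0,-5],[0,0,0]],
  ],
)

```text
time_s: 24.3
eef_pos: [458.7, -14.1, 18.4]
ee_rot: [-0.0, -0.067, 0.998, -0.0]
ft_force: [-0.0, -0.3, 0.5]
gripper_width: 0.498
finger_force: 0.0
```

carry_out(
  targets=[
    [0.5,[0,0,0],[0,0,0]],
    [1,[0,0,0],[0,0,0]],
    [1,[0,0,0],[0,0,0]],
    [1,[0,0,0],[0,0,0]],
    [1,[0,0,0],[0,0,0]],
    [1,[0,0,0],[0,0,0]],
    [1,[0,0,0],[0,0,0]],
    [1,[0,0,0],[0,0,0]],
  ],
)

```text
time_s: 25.1
eef_pos: [458.7, -13.9, 19.3]
ee_rot: [0.0, -0.068, 0.998, -0.0]
ft_force: [0.2, -0.6, 5.2]
gripper_width: 0.131
finger_force: 30.0
```

carry_out(
  targets=[
    [1,[0,0,0],[0,0,0]],
    [1,[0,0,0],[0,0,0]],
  ],
)

```text
time_s: 25.3
eef_pos: [458.7, -13.9, 19.4]
ee_rot: [0.0, -0.068, 0.998, -0.0]
ft_force: [-1.2, -0.5, 5.6]
gripper_width: 0.136
finger_force: 30.0
```

```bash
python3 -c "
from h import *
show()"
```

```text
t 25.3 pos [458.7 -13.9  19.4] ty yaw 97.8 tz [ 0.001 -0.    -1.   ] q6 -1.89 w 0.136 F [-1.2 -0.5  5.6]
```

carry_out(
  targets=[
    [1,[0,0,10],[0,0,0]],
    [1,[0,0,30],[0,0,0]],
    [1,[0,0,40],[0,0,0]],
    [1,[32.2,4.2,0],[0,0,-0.054]],
    [1,[32.2,4.2,0],[0,0,-0.054]],
    [1,[32.2,4.2,0],[0,0,-0.054]],
    [1,[32.2,4.2,0],[0,0,-0.054]],
    [1,[32.5,4.3,0],[0,0,-0.053]],
  ],
)

```text
time_s: 26.1
eef_pos: [620.2, 7.6, 99.1]
ee_rot: [-0.001, 0.067, 0.998, -0.0]
ft_force: [0.8, -0.1, -1.9]
gripper_width: 0.133
finger_force: 30.0
```

carry_out(
  targets=[
    [1,[0,0,0],[0,0,0]],
    [1,[0,0,0],[0,0,0]],
    [1,[0,0,-20],[0,0,0]],
    [1,[0,0,-12],[0,0,0]],
    [1,[0,0,-8],[0,0,0]],
    [1,[0,0,-4],[0,0,0]],
    [1,[0,0,-4],[0,0,0]],
    [1,[0,0,0],[0,0,0]],
  ],
)

```text
time_s: 26.9
eef_pos: [619.5, 7.3, 50.8]
ee_rot: [-0.0, 0.066, 0.998, -0.0]
ft_force: [-0.1, 0.6, -2.2]
gripper_width: 0.136
finger_force: 30.0
```

carry_out(
  targets=[
    [1,[0,0,-4],[0,0,0]],
    [1,[0,0,-4],[0,0,0]],
    [1,[0,0,-4],[0,0,0]],
    [1,[0,0,0],[0,0,0]],
    [1,[0,0,0],[0,0,0]],
  ],
)

```text
time_s: 27.4
eef_pos: [619.9, 7.3, 39.2]
ee_rot: [0.0, 0.066, 0.998, -0.0]
ft_force: [-0.9, 0.3, 2.0]
gripper_width: 0.138
finger_force: 30.0
```

```bash
python3 -c "
from h import *
show()"
```

```text
t 27.4 pos [619.9   7.3  39.2] ty yaw 82.39 tz [ 0. -0. -1.] q6 -1.54 w 0.138 F [-0.9  0.3  2. ]
```

Seated. I'll release and go to the reader.

carry_out(
  targets=[
    [1,[0,0,-1],[0,0,0]],
    [0.5,[0,0,0],[0,0,0]],
    [0.5,[0,0,0],[0,0,0]],
    [0.5,[0,0,0],[0,0,0]],
    [0.5,[0,0,0],[0,0,0]],
    [0.5,[0,0,0],[0,0,0]],
    [0.5,[0,0,22],[0,0,0]],
    [0.4,[0,0,40],[0,0,0]],
  ],
)

```text
time_s: 28.2
eef_pos: [617.0, 7.5, 97.7]
ee_rot: [-0.003, 0.066, 0.998, 0.0]
ft_force: [0.4, 0.7, 0.4]
gripper_width: 0.558
finger_force: 0.0
```

carry_out(
  targets=[
    [0.4,[0,0,45],[0,0,0]],
    [0.4,[0,0,45],[0,0,0]],
    [0.4,[-15.3,38,0],[0,0,0.037]],
    [0.4,[-15.3,38,0],[0,0,0.037]],
    [0.4,[-15.3,38,0],[0,0,0.037]],
    [0.4,[-15.3,38,0],[0,0,0.037]],
    [0.4,[-15.3,38,0],[0,0,0.037]],
    [0.4,[0,0,0],[0,0,0]],
  ],
)

```text
time_s: 29.0
eef_pos: [540.8, 201.3, 190.0]
ee_rot: [-0.001, -0.029, 1.0, 0.001]
ft_force: [0.2, -0.6, -0.1]
gripper_width: 0.607
finger_force: 0.0
```

Run:
```python
from h import *
show()
q,e=env.camera('side'); Q=cloud('side',e); p,d=env.camera('top'); P=cloud('top',d)
for n,C in (('top',P),('side',Q)):
    z=C[...,2]
    for c,a,b,r in (((620,7),70,80,40),((620,7),24,31,60),((622,-181),24,31,55),((467,387),118,130,40),((467,387),60,110,40),((467,387),26,34,40),((467,387),8,14,60)):
        t=(np.hypot(C[...,0]-c[0],C[...,1]-c[1])<r)&(z>a)&(z<b)
        if t.sum()>3: print(n,c,a,np.round(np.nanmean(C[t],0),1),rect(C,t))
```

```text
t 29.0 pos [540.8 201.3 190. ] ty yaw 93.27 tz [-0.001  0.002 -1.   ] q6 -1.39 w 0.607 F [ 0.2 -0.6 -0.1]
top (620, 7) 70 [618.5   7.6  74.4] (array([619.3,   8.2]), array([22.2, 10.9]), 1.3, 32)
top (620, 7) 24 [619.3   8.2  27.6] (array([620. ,   7.6]), array([109.9,  69.7]), -7.3, 599)
top (622, -181) 24 [ 621.3 -178.1   27.6] (array([ 622. , -180.5]), array([78.5, 69.9]), -17.2, 426)
top (467, 387) 26 [467.2 367.6  29.9] (array([468. , 367.8]), array([34.3,  6.3]), 15.8, 24)
top (467, 387) 8 [476.9 362.7  10.6] (array([473.8, 361.9]), array([68.9, 30. ]), 8.1, 52)
side (620, 7) 24 [595.3   4.4  28.3] (array([619.6,   5.4]), array([112.6,  71. ]), -9.4, 363)
side (622, -181) 24 [ 594.9 -177.9   28.2] (array([ 601.4, -191.9]), array([99.8, 55.7]), -59.0, 176)
side (467, 387) 118 [466.  388.7 123.7] (array([466.8, 387.6]), array([25.8, 24.9]), -76.9, 252)
side (467, 387) 60 [461.8 396.6  85.8] (array([460.4, 392.5]), array([32. , 16.6]), 52.7, 208)
side (467, 387) 26 [461.7 395.9  29.6] (array([466.4, 388. ]), array([43.9, 43.9]), 15.1, 198)
side (467, 387) 8 [463.7 392.3  10.9] (array([467.2, 385.3]), array([67. , 66.2]), -73.6, 341)
```

Both carriers are seated flat (plate tops 27.6). The reader is at (466.9, 387.7) with a yaw of about 14°.

carry_out(
  targets=[
    [0.4,[-15.3,38.1,0],[0,0,0.04]],
    [0.4,[-15.3,38.1,0],[0,0,0.04]],
    [0.4,[-15.3,38.1,0],[0,0,0.04]],
    [0.4,[-15.2,38.1,0],[0,0,0.04]],
    [0.4,[-15.2,38,0],[0,0,0.037]],
    [0.4,[0,0,0],[0,0,0]],
    [0.4,[0,0,0],[0,0,0]],
    [0.4,[0,0,-30],[0,0,0]],
  ],
)

```text
time_s: 29.9
eef_pos: [471.0, 387.9, 163.3]
ee_rot: [0.004, -0.123, 0.992, 0.001]
ft_force: [-0.5, 0.1, 0.7]
gripper_width: 0.602
finger_force: 0.0
```

carry_out(
  targets=[
    [0.4,[0,0,-30],[0,0,0]],
    [0.4,[0,0,-30],[0,0,0]],
    [0.4,[0,0,-19],[0,0,0]],
    [0.4,[0,0,-10],[0,0,0]],
    [0.4,[0,0,0],[0,0,0]],
    [0.4,[0,0,0],[0,0,0]],
  ],
)

```text
time_s: 30.5
eef_pos: [468.1, 387.1, 71.7]
ee_rot: [0.0, -0.124, 0.992, 0.0]
ft_force: [0.7, -0.3, 0.5]
gripper_width: 0.6
finger_force: 0.0
```

carry_out(
  targets=[
    [1,[0,0,0],[0,0,0]],
    [1,[0,0,0],[0,0,0]],
    [1,[0,0,0],[0,0,0]],
    [1,[0,0,0],[0,0,0]],
    [1,[0,0,0],[0,0,0]],
    [1,[0,0,0],[0,0,0]],
    [1,[0,0,0],[0,0,0]],
    [1,[0,0,0],[0,0,0]],
  ],
)

```text
time_s: 31.3
eef_pos: [467.1, 388.0, 71.5]
ee_rot: [0.0, -0.124, 0.992, 0.0]
ft_force: [-1.3, -0.1, 6.0]
gripper_width: 0.281
finger_force: 30.0
```

```bash
python3 -c "
from h import *
show()"
```

```text
t 31.3 pos [467.1 388.   71.5] ty yaw 104.29 tz [ 0.001  0.    -1.   ] q6 -1.24 w 0.281 F [-1.3 -0.1  6. ]
```

Gripped at 24.7 mm. I'll lift out of the dock and travel towards the small carrier's label.

carry_out(
  targets=[
    [1,[0,0,15],[0,0,0]],
    [1,[0,0,35],[0,0,0]],
    [1,[0,0,40],[0,0,0]],
    [1,[0,0,30],[0,0,0]],
    [1,[8.3,-40.2,0],[0,0,-0.034]],
    [1,[8.3,-40.2,0],[0,0,-0.034]],
    [1,[8.3,-40.2,0],[0,0,-0.034]],
    [1,[8.3,-40.2,0],[0,0,-0.034]],
  ],
)

```text
time_s: 32.1
eef_pos: [499.7, 225.4, 190.6]
ee_rot: [-0.0, -0.056, 0.998, -0.0]
ft_force: [1.8, -0.5, -1.5]
gripper_width: 0.28
finger_force: 30.0
```

carry_out(
  targets=[
    [1,[8.3,-40.2,0],[0,0,-0.034]],
    [1,[8.3,-40.2,0],[0,0,-0.034]],
    [1,[8.3,-40.2,0],[0,0,-0.034]],
    [1,[8.3,-40.2,0],[0,0,-0.034]],
    [1,[8.3,-40.2,0],[0,0,-0.034]],
    [1,[8.3,-40.2,0],[0,0,-0.034]],
    [1,[8.3,-40.2,0],[0,0,-0.034]],
    [1,[8.3,-40.2,0],[0,0,-0.034]],
  ],
)

```text
time_s: 32.9
eef_pos: [566.1, -96.3, 190.4]
ee_rot: [-0.001, 0.08, 0.997, 0.0]
ft_force: [0.2, 0.8, -1.4]
gripper_width: 0.281
finger_force: 30.0
```

carry_out(
  targets=[
    [1,[8.3,-40.2,0],[0,0,-0.034]],
    [1,[8.3,-40.2,0],[0,0,-0.034]],
    [1,[8.3,-40.2,0],[0,0,-0.037]],
    [1,[7.9,-39.4,0],[0,0,-0.037]],
    [1,[0,0,0],[0.104,-0.032,0]],
    [1,[0,0,0],[0.104,-0.032,0]],
    [1,[0,0,0],[0.104,-0.032,0]],
    [1,[0,0,0],[0.105,-0.033,0]],
  ],
)

```text
time_s: 33.7
eef_pos: [599.3, -255.1, 191.0]
ee_rot: [0.033, 0.146, 0.965, 0.216]
ft_force: [-0.7, -0.3, -1.5]
gripper_width: 0.283
finger_force: 30.0
```

carry_out(
  targets=[
    [1,[0,0,0],[0,0,0]],
    [1,[0,0,0],[0,0,0]],
    [1,[0,0,0],[0,0,0]],
  ],
)

```text
time_s: 34.0
eef_pos: [599.5, -253.8, 191.1]
ee_rot: [0.032, 0.146, 0.966, 0.213]
ft_force: [-0.4, 0.5, -1.7]
gripper_width: 0.285
finger_force: 30.0
```

Run:
```python
from h import *
show()
s,M=tool(); T=np.array(s['eef_pos']); print('ty',M[:,1],'tx',M[:,0])
q,e=env.camera('side'); p,d=env.camera('top')
for n,D in(('side',e),('top',d)):
    C=cloud(n,D); L=(C-T)@M
    near=(abs(L[...,0])<45)&(abs(L[...,1])<60)&(C[...,2]>85)
    for a in range(-40,80,8):
        k=near&(L[...,2]>=a)&(L[...,2]<a+8)
        if k.sum()>3: print(n,a,k.sum(),np.round(np.nanpercentile(L[k][:,:2],[3,97],axis=0).ravel(),0))
cv2.imwrite('pics/m10.png',np.hstack([cv2.resize(p[140:280,260:400],(390,390)),cv2.resize(q[60:200,230:370],(390,390))])[:,:,::-1])
```

```text
t 34.0 pos [ 599.5 -253.8  191.1] ty yaw 72.83 tz [ 0.124  0.402 -0.907] q6 -2.1 w 0.285 F [-0.4  0.5 -1.7]
ty [0.26785529 0.86664549 0.42092653] tx [-9.55475605e-01  2.95069692e-01  4.95034504e-04]
side -40 61 [ -8. -18.  14.  23.]
side -32 56 [ -8. -20.  14.  22.]
side -24 55 [ -9. -21.  14.  23.]
side -16 52 [ -9. -19.  14.  23.]
side -8 43 [-9. -9. 14. 15.]
side 0 41 [-11.  -9.  14.  14.]
side 8 42 [-10.  -7.  14.  14.]
side 16 44 [-11.  -9.  14.  14.]
side 24 42 [-7. -8. 14. 13.]
side 32 72 [-15. -15.  19.  20.]
side 40 87 [-18. -15.  23.  23.]
side 48 72 [-18. -17.  24.  24.]
side 56 74 [-16. -14.  23.  24.]
side 64 10 [-15.  -5.  22.  22.]
top -16 6 [ 12. -16.  13.   2.]
top 8 7 [-8. -8. 12. 15.]
top 16 15 [-7. -6. 13. 15.]
top 24 24 [-9. -5. 14. 17.]
top 32 79 [-17. -14.  18.  20.]
top 40 81 [-20. -16.  22.  24.]
top 48 35 [-18.  -9.  22.  24.]
top 56 35 [-13. -18.  22.  24.]
top 64 5 [-17.  21.  19.  22.]
```

View pics/m10.png

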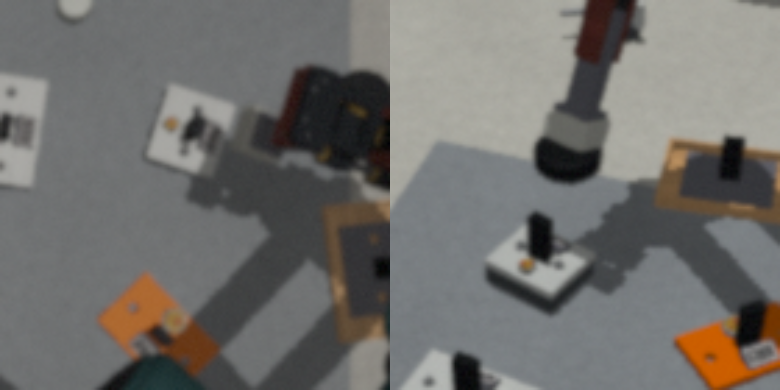

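In the side crop the reader is tilted with its window at (567,165), facing the small carrier's label. The head lies on the tool axis with the window about 67 mm ahead of the reported TCP, so the rigid-offset assumption holds. I'll lower to reading distance and hold.

carry_out(
  targets=[
    [1,[0,0,-20],[0,0,0]],
    [1,[0,0,-12],[0,0,0]],
    [1,[0,0,-4.6],[0,0,0]],
    [1,[0,0,0],[0,0,0]],
    [1,[0,0,0],[0,0,0]],
    [1,[0,0,0],[0,0,0]],
    [1,[0,0,0],[0,0,0]],
    [1,[0,0,0],[0,0,0]],
  ],
)

```text
time_s: 34.9
eef_pos: [599.5, -255.0, 154.8]
ee_rot: [0.033, 0.146, 0.965, 0.214]
ft_force: [0.6, -0.3, -1.9]
gripper_width: 0.287
finger_force: 30.0
```

Run:
```python
from h import *
show()
s,M=tool(); T=np.array(s['eef_pos'])
q,e=env.camera('side'); p,d=env.camera('top')
W=T+M[:,2]*67.2
psi=np.radians(-17.2); c=np.array([622.2,-180.8]); lab=np.r_[c+21.5*np.array([np.sin(psi),-np.cos(psi)]),34.7]
v=lab-W; k=v@M[:,2]; print('dist',k,'lateral',(v-k*M[:,2])@M)
C=cloud('side',e); L=(C-T)@M; near=(abs(L[...,0])<45)&(abs(L[...,1])<60)&(L[...,2]>40)&(L[...,2]<80)
b=near; print(np.nanpercentile(L[b],[2,98],axis=0)); print(C[b][:,2].min())
```

```text
t 34.9 pos [ 599.5 -255.   154.8] ty yaw 72.77 tz [ 0.125  0.403 -0.906] q6 -2.13 w 0.287 F [ 0.6 -0.3 -1.9]
dist 65.36383536857448 lateral [ 2.86604787e-01  8.16795747e-02 -5.16600651e-15]
[[-17.12779242 -18.39579521  40.348441  ]
 [ 24.00538665  23.95215126  64.54947017]]
86.9057253950109
```

carry_out(
  targets=[
    [1,[0,0,0],[0,0,0]],
    [1,[0,0,0],[0,0,0]],
    [1,[0,0,0],[0,0,0]],
    [1,[0,0,0],[0,0,0]],
    [1,[0,0,0],[0,0,0]],
    [1,[0,0,0],[0,0,0]],
    [1,[0,0,0],[0,0,0]],
    [1,[0,0,0],[0,0,0]],
  ],
)

```text
time_s: 35.8
eef_pos: [599.4, -254.7, 154.4]
ee_rot: [0.032, 0.146, 0.965, 0.214]
ft_force: [-0.2, 0.5, -1.3]
gripper_width: 0.286
finger_force: 30.0
```

carry_out(
  targets=[
    [1,[0,0,0],[0,0,0]],
    [1,[0,0,0],[0,0,0]],
    [1,[0,0,0],[0,0,0]],
    [1,[0,0,0],[0,0,0]],
    [1,[0,0,0],[0,0,0]],
    [1,[0,0,0],[0,0,0]],
    [1,[0,0,0],[0,0,0]],
    [1,[0,0,0],[0,0,0]],
  ],
)

```text
time_s: 36.6
eef_pos: [599.4, -254.7, 154.4]
ee_rot: [0.032, 0.146, 0.965, 0.214]
ft_force: [-0.7, 0.4, -1.1]
gripper_width: 0.284
finger_force: 30.0
```

carry_out(
  targets=[
    [1,[0,0,0],[0,0,0]],
    [1,[0,0,0],[0,0,0]],
    [1,[0,0,0],[0,0,0]],
    [1,[0,0,0],[0,0,0]],
    [1,[0,0,0],[0,0,0]],
    [1,[0,0,0],[0,0,0]],
    [1,[0,0,0],[0,0,0]],
    [1,[0,0,0],[0,0,0]],
  ],
)

```text
time_s: 37.4
eef_pos: [599.3, -254.7, 154.4]
ee_rot: [0.032, 0.146, 0.965, 0.214]
ft_force: [-0.3, -0.0, -2.1]
gripper_width: 0.278
finger_force: 30.0
```

The small label was held for 2.5 s. Next is the large label.

carry_out(
  targets=[
    [1,[0,0,20],[0,0,0]],
    [1,[0,0,20],[0,0,0]],
    [1,[2.1,37.1,0],[0,0,0.034]],
    [1,[2.1,37.1,0],[0,0,0.034]],
    [1,[2.1,37.1,0],[0,0,0.034]],
    [1,[2,37.1,0],[0,0,0.034]],
    [1,[2,37.1,0],[0,0,0.033]],
    [1,[0,0,0],[0,0,0]],
  ],
)

```text
time_s: 38.2
eef_pos: [608.9, -64.4, 194.8]
ee_rot: [0.013, 0.062, 0.974, 0.217]
ft_force: [-0.5, -0.3, -1.0]
gripper_width: 0.282
finger_force: 30.0
```

carry_out(
  targets=[
    [1,[0,0,-20],[0,0,0]],
    [1,[0,0,-14],[0,0,0]],
    [1,[0,0,-6],[0,0,0]],
    [1,[0,0,0],[0,0,0]],
    [1,[0,0,0],[0,0,0]],
    [1,[0,0,0],[0,0,0]],
    [1,[0,0,0],[0,0,0]],
    [1,[0,0,0],[0,0,0]],
  ],
)

```text
time_s: 39.0
eef_pos: [609.9, -69.4, 154.9]
ee_rot: [0.014, 0.064, 0.974, 0.216]
ft_force: [-0.5, -0.4, -1.8]
gripper_width: 0.278
finger_force: 30.0
```

Run:
```python
from h import *
show()
s,M=tool(); T=np.array(s['eef_pos'])
q,e=env.camera('side'); p,d=env.camera('top'); P=cloud('top',d); Q=cloud('side',e)
W=T+M[:,2]*67.2
psi=np.radians(-7.5); c=np.array([619.7,7.5]); lab=np.r_[c+21.5*np.array([np.sin(psi),-np.cos(psi)]),34.7]
v=lab-W; k=v@M[:,2]; print('dist',k,'lateral',(v-k*M[:,2])@M)
for n,C in (('top',P),('side',Q)):
    z=C[...,2]
    for c,a,b,r in (((622,-181),70,80,40),((622,-181),24,31,55),((620,7),24,31,60),((620,7),70,80,30)):
        t=(np.hypot(C[...,0]-c[0],C[...,1]-c[1])<r)&(z>a)&(z<b)
        if t.sum()>3: print(n,c,a,np.round(np.nanmean(C[t],0),1),rect(C,t))
```

```text
t 39.0 pos [609.9 -69.4 154.9] ty yaw 82.46 tz [ 0.056  0.419 -0.906] q6 -2.08 w 0.278 F [-0.5 -0.4 -1.8]
dist 65.41373972219607 lateral [ 4.31781693e-01  3.71793965e-02 -1.66863051e-14]
top (622, -181) 24 [ 584.1 -181.6   27.4] (array([ 584.7, -180.9]), array([18.9,  6.6]), 68.6, 16)
top (620, 7) 24 [619.2   9.4  27.6] (array([619.7,   7.7]), array([109.9,  69.7]), -7.2, 587)
top (620, 7) 70 [619.    7.4  73.9] (array([619.5,   8.2]), array([21.5, 10.9]), 1.1, 28)
side (622, -181) 70 [ 620.1 -180.6   73.7] (array([ 619.5, -181.8]), array([18.7, 13.7]), -16.4, 31)
side (622, -181) 24 [ 600.7 -173.3   28.2] (array([ 613.6, -179.2]), array([73.4, 66.2]), 72.6, 247)
side (620, 7) 24 [616.7  11.7  28.2] (array([618.7,   6.3]), array([111.4,  73.7]), -6.9, 781)
side (620, 7) 70 [618.4   7.6  73.7] (array([619.3,   7.1]), array([22.6, 14.2]), -10.0, 51)
```

carry_out(
  targets=[
    [1,[0,0,0],[0,0,0]],
    [1,[0,0,0],[0,0,0]],
    [1,[0,0,0],[0,0,0]],
    [1,[0,0,0],[0,0,0]],
    [1,[0,0,0],[0,0,0]],
    [1,[0,0,0],[0,0,0]],
    [1,[0,0,0],[0,0,0]],
    [1,[0,0,0],[0,0,0]],
  ],
)

```text
time_s: 39.9
eef_pos: [609.6, -69.2, 154.4]
ee_rot: [0.014, 0.064, 0.974, 0.216]
ft_force: [-0.5, 0.9, -0.6]
gripper_width: 0.283
finger_force: 30.0
```

carry_out(
  targets=[
    [1,[0,0,0],[0,0,0]],
    [1,[0,0,0],[0,0,0]],
    [1,[0,0,0],[0,0,0]],
    [1,[0,0,0],[0,0,0]],
    [1,[0,0,0],[0,0,0]],
    [1,[0,0,0],[0,0,0]],
    [1,[0,0,0],[0,0,0]],
    [1,[0,0,0],[0,0,0]],
  ],
)

```text
time_s: 40.7
eef_pos: [609.6, -69.2, 154.4]
ee_rot: [0.014, 0.064, 0.974, 0.216]
ft_force: [-0.1, 0.2, -1.4]
gripper_width: 0.283
finger_force: 30.0
```

carry_out(
  targets=[
    [1,[0,0,0],[0,0,0]],
    [1,[0,0,0],[0,0,0]],
    [1,[0,0,0],[0,0,0]],
    [1,[0,0,0],[0,0,0]],
    [1,[0,0,0],[0,0,0]],
    [1,[0,0,0],[0,0,0]],
    [1,[0,0,0],[0,0,0]],
    [1,[0,0,0],[0,0,0]],
  ],
)

```text
time_s: 41.5
eef_pos: [609.7, -69.3, 154.4]
ee_rot: [0.014, 0.064, 0.974, 0.216]
ft_force: [0.6, 0.6, -1.4]
gripper_width: 0.283
finger_force: 30.0
```

Both labels are read. Now back to the dock.

carry_out(
  targets=[
    [1,[0,-5,20],[0,0,0]],
    [1,[0,5,25],[0,0,0]],
    [1,[0,0,0],[-0.108,0.0143,0]],
    [1,[0,0,0],[-0.108,0.0143,0]],
    [1,[0,0,0],[-0.108,0.0143,0]],
    [1,[0,0,0],[-0.1086,0.0141,0]],
    [1,[0,0,0],[0,0,0]],
    [1,[0,0,0],[0,0,0]],
  ],
)

```text
time_s: 42.3
eef_pos: [609.5, -68.1, 199.3]
ee_rot: [-0.0, 0.065, 0.998, 0.001]
ft_force: [-1.2, 0.1, -1.5]
gripper_width: 0.284
finger_force: 30.0
```

carry_out(
  targets=[
    [1,[-11.9,38,0],[0,0,0.032]],
    [1,[-11.9,38,0],[0,0,0.032]],
    [1,[-11.9,38,0],[0,0,0.032]],
    [1,[-11.9,38,0],[0,0,0.032]],
    [1,[-11.9,38,0],[0,0,0.032]],
    [1,[-11.9,38,0],[0,0,0.032]],
    [1,[-11.9,38,0],[0,0,0.032]],
    [1,[-11.9,38,0],[0,0,0.032]],
  ],
)

```text
time_s: 43.1
eef_pos: [514.2, 234.9, 199.1]
ee_rot: [-0.001, -0.061, 0.998, 0.001]
ft_force: [0.1, 0.1, -1.6]
gripper_width: 0.282
finger_force: 30.0
```

carry_out(
  targets=[
    [1,[-11.9,38,0],[0,0,0.032]],
    [1,[-11.9,38,0],[0,0,0.032]],
    [1,[-11.9,38,0],[0,0,0.032]],
    [1,[-11.6,38.4,0],[0,0,0.029]],
    [1,[0,0,0],[0,0,0]],
    [1,[0,0,0],[0,0,0]],
    [1,[0,0,-30],[0,0,0]],
    [1,[0,0,0],[0,0,0]],
  ],
)

```text
time_s: 43.9
eef_pos: [465.7, 383.8, 166.2]
ee_rot: [-0.003, -0.123, 0.992, -0.001]
ft_force: [-0.8, -0.5, -1.9]
gripper_width: 0.282
finger_force: 30.0
```

```bash
python3 -c "
from h import *
show()"
```

```text
t 43.9 pos [465.7 383.8 166.2] ty yaw 104.13 tz [-0.006 -0.004 -1.   ] q6 -1.24 w 0.282 F [-0.8 -0.5 -1.9]
```

carry_out(
  targets=[
    [1,[0,0,0],[0,0,0]],
    [1,[0,0,-30],[0,0,0]],
    [1,[0,0,-30],[0,0,0]],
    [1,[0,0,0],[0,0,0]],
    [1,[0,0,-15],[0,0,0]],
    [1,[0,0,-10],[0,0,0]],
    [1,[0,0,-7],[0,0,0]],
    [1,[0,0,0],[0,0,0]],
  ],
)

```text
time_s: 44.7
eef_pos: [467.1, 386.9, 77.4]
ee_rot: [-0.0, -0.124, 0.992, -0.0]
ft_force: [-0.6, 0.3, -1.8]
gripper_width: 0.281
finger_force: 30.0
```

carry_out(
  targets=[
    [1,[0,0,-3.6],[0,0,0]],
    [1,[0,0,-2],[0,0,0]],
    [1,[0,0,0],[0,0,0]],
    [1,[0,0,0],[0,0,0]],
  ],
)

```text
time_s: 45.1
eef_pos: [467.2, 387.3, 72.0]
ee_rot: [0.0, -0.124, 0.992, 0.0]
ft_force: [0.1, -0.1, -1.8]
gripper_width: 0.282
finger_force: 30.0
```

```bash
python3 -c "
from h import *
show()"
```

```text
t 45.1 pos [467.2 387.3  72. ] ty yaw 104.29 tz [ 0.  0. -1.] q6 -1.24 w 0.282 F [ 0.1 -0.1 -1.8]
```

carry_out(
  targets=[
    [1,[0,0,-0.8],[0,0,0]],
    [1,[0,0,0],[0,0,0]],
    [0.6,[0,0,0],[0,0,0]],
    [0.5,[0,0,0],[0,0,0]],
    [0.4,[0,0,0],[0,0,0]],
    [0.4,[0,0,0],[0,0,0]],
    [0.4,[0,0,0],[0,0,0]],
    [0.4,[0,0,15],[0,0,0]],
  ],
)

```text
time_s: 45.9
eef_pos: [465.8, 386.2, 84.4]
ee_rot: [-0.002, -0.124, 0.992, -0.001]
ft_force: [0.3, -0.2, -0.0]
gripper_width: 0.596
finger_force: 0.0
```

carry_out(
  targets=[
    [0.4,[0,0,35],[0,0,0]],
    [0.4,[0,0,40],[0,0,0]],
    [0.4,[0,0,40],[0,0,0]],
    [0.4,[-25,35,0],[0,0,0]],
    [0.4,[-30,35,0],[0,0,0]],
    [0.4,[-30,35,0],[0,0,0]],
    [0.4,[-30,35,0],[0,0,0]],
    [0.4,[0,0,0],[0,0,0]],
  ],
)

```text
time_s: 46.7
eef_pos: [348.1, 531.0, 201.0]
ee_rot: [-0.001, -0.127, 0.992, 0.001]
ft_force: [0.9, -0.7, -0.2]
gripper_width: 0.596
finger_force: 0.0
```

Run:
```python
from h import *
show()
q,e=env.camera('side'); p,d=env.camera('top'); P=cloud('top',d); Q=cloud('side',e)
for n,C in (('top',P),('side',Q)):
    z=C[...,2]
    for c,a,b,r in (((622,-181),70,80,40),((622,-181),24,31,55),((620,7),24,31,60),((620,7),70,80,30),((467,387),118,130,40),((467,387),26,34,40),((487,-376),8,17,50),((487,-376),52,64,50)):
        t=(np.hypot(C[...,0]-c[0],C[...,1]-c[1])<r)&(z>a)&(z<b)
        if t.sum()>3: print(n,c,a,np.round(np.nanmean(C[t],0),1),rect(C,t))
cv2.imwrite('pics/m11.png',np.hstack([cv2.resize(p[100:320,100:430],(400,267)),cv2.resize(q[80:420,130:420],(400,469))[:267*469//469]])[:,:,::-1]) if 0 else cv2.imwrite('pics/m11.png',np.hstack([cv2.resize(p,(400,300)),cv2.resize(q,(400,300))])[:,:,::-1])
```

```text
t 46.7 pos [348.1 531.  201. ] ty yaw 104.55 tz [-0.002  0.002 -1.   ] q6 -0.95 w 0.596 F [ 0.9 -0.7 -0.2]
top (622, -181) 70 [ 622.2 -179.9   74.4] (array([ 621.6, -180.1]), array([21.2, 10.8]), -18.1, 32)
top (622, -181) 24 [ 620.8 -178.4   27.7] (array([ 622.4, -180.3]), array([78.8, 69.9]), -17.6, 431)
top (620, 7) 24 [619.2   7.3  27.7] (array([619.9,   7.6]), array([110.3,  69.9]), -7.6, 613)
top (620, 7) 70 [619.5   7.5  73.8] (array([619.8,   8.2]), array([22., 11.]), 1.2, 34)
top (467, 387) 118 [467.3 387.  123.1] (array([467.4, 387.3]), array([25.5, 24.6]), -78.3, 92)
top (467, 387) 26 [467.7 378.7  30.3] (array([467.5, 385.9]), array([43.6, 42.4]), 13.2, 77)
top (487, -376) 8 [ 486.8 -375.1   12.1] (array([ 487.3, -376.2]), array([98.8, 93.4]), -81.7, 665)
top (487, -376) 52 [ 487.5 -375.5   57.1] (array([ 487.6, -375.4]), array([19.6, 14.1]), 3.9, 40)
side (622, -181) 70 [ 621.2 -180.4   73.9] (array([ 621.7, -180.7]), array([22.7, 15.2]), -17.0, 37)
side (622, -181) 24 [ 626.2 -174.7   28.4] (array([ 624.5, -181.7]), array([74.6, 73.9]), 70.2, 312)
side (620, 7) 24 [668.9 -23.1  29.1] (array([669.2, -22.9]), array([15.2,  2.4]), 69.7, 5)
side (467, 387) 118 [475.2 394.5 123. ] (array([477.1, 392.2]), array([20.3,  4.8]), -59.7, 32)
side (467, 387) 26 [475.8 402.1  29.6] (array([482.1, 397.2]), array([46.2, 21.1]), -41.6, 92)
side (487, -376) 8 [ 518.3 -382.4   12.7] (array([ 518.8, -384.3]), array([76.1, 32.5]), 63.8, 122)
side (487, -376) 52 [ 485.7 -375.8   56.9] (array([ 486.3, -378.2]), array([21.7, 15.8]), 7.2, 34)
```

View pics/m11.png

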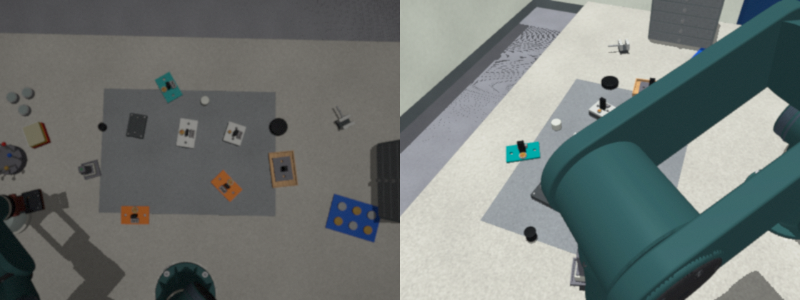

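The top view shows both carriers seated (187,133) and (234,133), the blank in the tray (284,169) and the reader in its dock (90,170). The bystanders haven't moved and the robot is clear, so I'm handing in.

```bash
python3 -c "
from workcell import env
print(env.sign_off())"
```

```text
the job is handed in; nothing more can be done
None
```

The job is handed in: the blank is in its tray, the small and large carriers are seated on their nests (no medium was present), both labels were held under the reader for over 2 s, small first, and the reader is back in its dock. The reader gave no confirmation of either read, and the result of the judging was not shown.

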